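Feel which pivot lid binds and stow the finial in the other side

TASK

One of the two swivelling lids of the new wooden box binds part-way round. Swing each lid gently by its knob to find out which; lean lightly, with about 5 N, on the binding one where it stops for half a second, but do not force it. Then leave the binding lid closed and the good lid swung fully open, with the pale turned finial standing upright in the compartment of the good lid, without disturbing the walnut finial, the glue bottle or the tub.

Things in the scene. Friction and masses are not known exactly. Their poses are not given: they have to be found in the camera images.
- case: twin box fixed to the bench, 110 mm (x) by 288 mm (y) by 60 mm high without lids; origin at the centre of its underside, x to its rear (away from the robot), y to its left, z up. A solid middle bar 60 mm wide (y -30 to 30 mm) parts two compartments, each inside x -49 to 49 mm and y 30 to 138 mm (left) or -30 to -138 mm (right), floor 6 mm up; walls 6 mm. A fully open lid still covers the compartment behind x = 37 mm
- lid_l (a joint): swing of the left (+y) lid, rad: 0 closed, 1.6 at its open stop; growing turns the lid clockwise seen from above, so that it slides outward and round to behind the box. Level maple board 110 x 128 x 8 mm lying on the box, top at 68 mm, on a vertical pivot; rubs lightly (about 1 N at the knob) and stays where it is left, starts closed or up to 0.15 ajar
- lid_l_knob (a point): middle of the dark upright round knob of the left (+y) lid, 22 mm across, 32 mm high, its middle 16 mm above the lid's top (84 mm over the bench); 99 mm from the pivot (closed: 80 mm in front of it and 59 mm outward, in the case's axes)
- lid_l_pivot (a point): the left (+y) lid's vertical pivot axis (brass pin at a rear corner of the lid beside the middle bar), at the height of the lid's top; 47 mm behind the case's centre and 26 mm to that side
- lid_r (a joint): swing of the right (-y) lid, rad: 0 closed, 1.6 at its open stop; growing turns the lid anticlockwise seen from above, so that it slides outward and round to behind the box. Level maple board 110 x 128 x 8 mm lying on the box, top at 68 mm, on a vertical pivot; rubs lightly (about 1 N at the knob) and stays where it is left, starts closed or up to 0.15 ajar
- lid_r_knob (a point): middle of the dark upright round knob of the right (-y) lid, 22 mm across, 32 mm high, its middle 16 mm above the lid's top (84 mm over the bench); 99 mm from the pivot (closed: 80 mm in front of it and 59 mm outward, in the case's axes)
- lid_r_pivot (a point): the right (-y) lid's vertical pivot axis (brass pin at a rear corner of the lid beside the middle bar), at the height of the lid's top; 47 mm behind the case's centre and 26 mm to that side
- strain (a joint): how far the pivots' bearing inside the middle bar is being strained by a lid forced against its bind, m: 0 unless the binding lid is pushed beyond the point where it stops; not visible from outside. The bind is springy, about 0.4 N more per mm at the knob, and begins somewhere between 0.4 and 0.75 rad of the lid's swing, on one lid only, different each time; a push of 4 N at the knob gives about 0.0009, of 10 N about 0.003, of 15 N about 0.005
- finial_mid (a point): centre (half-way up) of the pale maple turned finial, a slim upright piece 70 mm high, foot 32 mm across, body 22 to 24 mm across, 50 g; z axis along it. Stands on the bench to one side of the box
- walnut_finial_mid (a point): centre of a dark walnut finial of the same shape on the other side of the box; to be left alone
- glue: yellow glue bottle 52 mm across, 150 mm high; origin under its centre; leave alone
- tub: white plastic tub 90 mm across, 85 mm high; origin under its centre; leave alone
There are look-alikes about, which are no part of the job. Leave any green, orange or yellow look-alike of the part that bears finial_mid alone.

How it is judged (in metres and radians):
On the way:
1. the binding lid has been leaned on lightly at its bind (about 3.5 N or more at the knob) (value of joint strain above 0.0006 m), for 0.2 s.
At the end, for the whole second after the job is handed in: The good lid is open by more than 1.4 rad, the binding lid is closed to within 0.08 rad, and the pale finial stands upright (within 0.12 rad) on the floor of the compartment that the open lid uncovers (((value of joint lid_l above 1.4 rad and value of joint lid_r below 0.08 rad and y of finial_mid in the frame of case above 0.036 m) or (value of joint lid_r above 1.4 rad and value of joint lid_l below 0.08 rad and y of finial_mid in the frame of case below -0.036 m)) and x of finial_mid in the frame of case between -0.045 and 0.045 m and y of finial_mid in the frame of case between -0.135 and 0.135 m and z of finial_mid in the frame of case between 0.036 and 0.047 m and angle between finial_mid's own z axis and vertical below 0.12 rad); the robot touches nothing.
It fails at once if the binding lid is forced (more than about 17 N at the knob) (value of joint strain above 0.0055 m).
It fails at once if the walnut finial, the glue bottle or the tub is moved more than 20 mm (distance of any of walnut_finial_mid, glue, tub from where it was at the start of the episode above 0.02 m).
It also fails if it takes over 72 s, if anything falls off the work surface, if the arm or the gripper's body presses on something with over 40 N, if the wrist force passes 120 N, or if a joint passes its speed limit or range.

ROBOT

A 6-joint arm with a two-finger parallel gripper is mounted at the origin on the work surface. World frame = base frame: x ahead of the robot, y to its left, z up, the work surface at z = 0. Lengths are in m, angles in degrees, forces in N, time in s.
With the tool pointing down it reaches from about 0.25 to 0.725 m from the base axis. Payload 9.7 kg.
Tool frame: the origin (TCP) lies midway between the tips of the shut fingers; the grasp point (between the pads) lies 19 mm behind it; z points along the fingers, y is the direction in which the jaws open and shut (so a half turn about z gives the same grasp; the last joint's range is limited). The gripper opens to 85 mm and grips with 20 to 120 N. Pads are 22 mm wide; open, the fingers measure 114 mm over their backs; the gripper's body (76 mm by 85 mm) begins 54 mm behind the grasp point. The pads swing forward as they close: fully open they stand 13 mm farther back than shut.
Start: joints at [-75.917, 4.979, 10.078, 95.1, 0, 90], TCP at [0.134, -0.533, 0.193] pointing down, gripper open.
Joint ranges: [-179.16, 179.16], [-48.56, 103.87], [-65.8, 70.77], [-126.05, 130.52], [-82.76, 87.17], [-180, 180]. Speed limits (degrees/s): [127.2, 127.2, 147.25, 180, 180, 180].

INTERFACE

Orientations are given as [roll, pitch, yaw] about the fixed x, y, z axes, in that order (R = Rz(yaw) Ry(pitch) Rx(roll)).
In Python, from workcell import bot, camera, recognise gives the robot as it stands. The module is installed in compiled form; this text tells all that it offers.
- The arm moves only by the tool apply_moves, never from a script. Its argument "targets" is one flat list of numbers, 7 for each row, row after row: the shift along the world's x, y, z in units of 30 mm (1.0 is 30 mm), then the turn, a rotation vector about the world's x, y, z in units of 6 degrees (1.0 is 6 degrees), then the opening, from 0 (shut) to 1 (fully open). A call has 1 to 5 rows; each row is the pose to reach, as a shift and turn from the pose commanded when the call began; what a row does not reach only later rows make up. A row lasts 1/10 s, in which the tool goes at most 50 mm and 8.59 degrees, less where a joint would pass 70% of its speed; a pose out of reach is approached as far as the arm can. A call with a gripper value outside its range is refused whole. The fingers move at their own pace and stop on an object; "newtons" is the grip in N (left out, the last holds). Time passes only in rows, so rows that repeat a pose let the fingers close. It gives the time, the measured TCP pose, the force and the opening at its end, in the units of the state.
- bot.get_obs(): the state, without advancing time (a new reading comes with each control period).
- camera(name): name is "scene" or "top" or "wrist"; returns a dict with "img" (420x560x3 uint8, red, green, blue), "intrinsics" (3x3 intrinsics, pixels), "origin" and "rotation" of the camera in the world. Camera axes: x right, y up, looking along -z (the intrinsics and any distortion apply to the point x, -y, -z); pixel columns grow to the right and rows downward; lengths in m; the calibration is good to about 2 mm. A picture is of the moment at which its call begins. There is no depth.
- bot.job_done(): hands the job in, once; it reports no verdict.
Trained networks look in the newest picture that a camera, given by its name, has taken for a name from the list of things; names that differ only in an ending like _2 or _b are one class to them, and where a whole thing is asked for, a point or a joint stands for the part that bears it (a point fixed in the world has none). Each returns a list of dicts, best first, with "conf" (0 to 1); they miss things now and then, are a little off and sometimes report something else, mostly with a low value. They report only what shows in the picture. A call takes as long as a camera call. They do not tell look-alikes from the thing itself.
- recognise(query, camera): "box" ([left, top, right, bottom] in pixels, round what is visible of it).
The state is a dict: "time": time; "q": joint angles; "qd": joint speeds; "joint_efforts": joint torques, N m; "ee_pos": TCP position; "tcp_rot": TCP orientation; "wrist_force": force on the tool from outside, world axes, zero at the start; "torque": the same for the moment, N m; "opening": finger opening in m.
Only numpy, scipy, OpenCV 4.12 (cv2) and the standard library are available. Lean on these libraries where they do the work, as an engineer would, in place of code of your own. Each camera call takes 0.05 s, during which the arm holds its last target.

## Working session

There is one attempt and no reset: what is moved stays moved. The work goes in short steps, Python scripts to look and compute and a tool call to move; the robot and the scene stay as the last step left them, time stands still between calls to the robot, and variables do not carry over. Pictures are saved under pics/ and viewed, and the job is handed in when it is done.

Besides the shell and the picture viewer there is one more tool, called after "Call:" in YAML: its name, and indented under it one key for each argument. apply_moves: Moves the arm, as the interface text tells. Its arguments: {"type":"object","properties":{"targets":{"type":"array"},"newtons":{"type":"number"}},"required":["targets"]}

```bash
mkdir -p pics; cat > h.py <<'E'
import numpy as np,cv2
from workcell import bot,camera,recognise
def save(c,name,crop=None,s=1):
    im=c["img"]
    if crop: l,t,r,b=crop; im=im[t:b,l:r]
    im=cv2.resize(im,None,fx=s,fy=s,interpolation=cv2.INTER_CUBIC) if s!=1 else im
    cv2.imwrite("pics/"+name,cv2.cvtColor(np.ascontiguousarray(im),cv2.COLOR_RGB2BGR))
def px2w(c,u,v,z):
    K=np.array(c["intrinsics"]);R=np.array(c["rotation"]);o=np.array(c["origin"])
    d=np.linalg.inv(K)@np.array([u,v,1.]); d=R@np.array([d[0],-d[1],-d[2]])
    return o+d*(z-o[2])/d[2]
def w2px(c,p):
    K=np.array(c["intrinsics"]);R=np.array(c["rotation"]);o=np.array(c["origin"])
    q=R.T@(np.array(p)-o); q=K@np.array([q[0],-q[1],-q[2]]); return q[:2]/q[2]
E
python3 - <<'E'
from h import *
for n in ["scene","top"]:
    c=camera(n); save(c,n+"0.png"); print(n,c["origin"],np.round(c["rotation"],3).tolist(),np.round(c["intrinsics"],1).tolist(), c.keys())
    for q in ["case","lid_l_knob","lid_r_knob","lid_l","lid_l_pivot","finial_mid","walnut_finial_mid","glue","tub"]:
        print(q,[(np.round(d["box"]).tolist(),round(d["conf"],2)) for d in recognise(q,n)[:5]])
o=bot.get_obs();print(o)
E
```

```text
scene [1.10247501 0.53188242 1.00807082] [39.989, -0.762, 134.876] [[535.4, 0.0, 282.0], [0.0, 535.4, 207.9], [0.0, 0.0, 1.0]] dict_keys(['img', 'intrinsics', 'origin', 'rotation'])
case [([216.0, 162.0, 347.0, 257.0], 0.82), ([161.0, 117.0, 185.0, 172.0], 0.73)]
lid_l_knob [([278.0, 192.0, 347.0, 245.0], 0.88)]
lid_r_knob [([215.0, 163.0, 283.0, 213.0], 0.82)]
lid_l [([219.0, 163.0, 283.0, 211.0], 0.97), ([279.0, 190.0, 348.0, 241.0], 0.72)]
lid_l_pivot [([280.0, 189.0, 347.0, 242.0], 0.86)]
finial_mid [([223.0, 142.0, 235.0, 168.0], 0.77), ([246.0, 128.0, 257.0, 156.0], 0.72), ([224.0, 122.0, 235.0, 144.0], 0.67), ([203.0, 153.0, 213.0, 174.0], 0.52)]
walnut_finial_mid [([411.0, 268.0, 428.0, 290.0], 0.88)]
glue [([160.0, 120.0, 186.0, 173.0], 0.85)]
tub [([376.0, 303.0, 426.0, 360.0], 0.64), ([275.0, 187.0, 349.0, 242.0], 0.49), ([160.0, 120.0, 187.0, 173.0], 0.16)]
top [0.43043268 0.00557766 1.14468456] [5.533, -0.599, -88.631] [[416.7, 0.0, 274.5], [0.0, 416.7, 207.3], [0.0, 0.0, 1.0]] dict_keys(['img', 'intrinsics', 'origin', 'rotation'])
case [([230.0, 179.0, 348.0, 249.0], 0.
[... 499 characters left out ...]
5)]
tub [([120.0, 170.0, 160.0, 203.0], 0.76)]
{'time': 1.0, 'q': array([-7.59165910e+01,  4.97961069e+00,  1.00787700e+01,  9.50999279e+01,
        2.03888809e-03,  9.00008210e+01]), 'qd': array([ 0.01625579, -0.04599513, -0.04193583, -0.02611367,  0.01681045,
        0.09678718]), 'joint_efforts': array([-2.77761908e-03, -5.20120382e+01,  4.64857078e+01,  2.14377302e-03,
       -4.77222375e-05,  2.93854690e-06]), 'ee_pos': array([ 0.13384426, -0.53346282,  0.1927823 ]), 'tcp_rot': array([-1.79999231e+02, -2.03887708e-03,  1.40825879e+01]), 'wrist_force': array([-0.60786224,  0.70037444, -0.14267445]), 'torque': array([-0.03272594, -0.00660016,  0.0407651 ]), 'opening': 0.08525827948754713}
```

```bash
sed -i 's/R=np.array(c\["rotation"\])/R=Rot.from_euler("xyz",c["rotation"],degrees=True).as_matrix()/; 1a from scipy.spatial.transform import Rotation as Rot' h.py
python3 - <<'E'
import cv2
a=cv2.imread("pics/scene0.png");b=cv2.imread("pics/top0.png")
cv2.imwrite("pics/scene0b.png",cv2.resize(a[90:390,140:460],None,fx=2,fy=2,interpolation=2))
cv2.imwrite("pics/top0b.png",cv2.resize(b[140:300,100:440],None,fx=2.35,fy=2.35,interpolation=2))
E
```

```text
(no output)
```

View pics/scene0b.png

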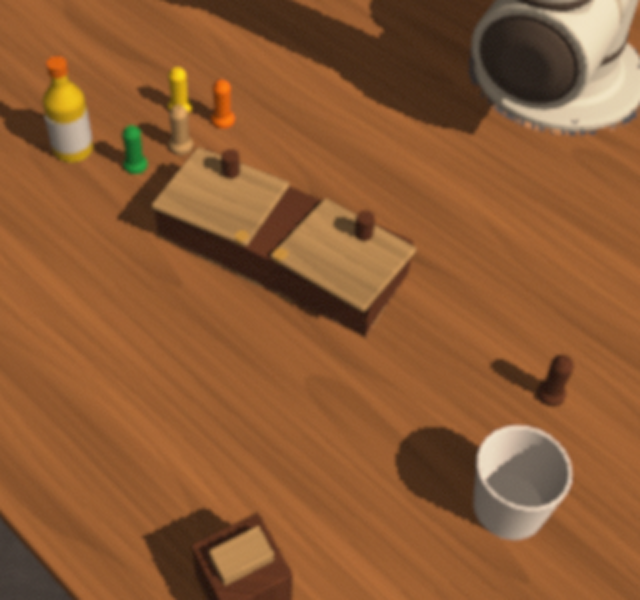

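View pics/top0b.png

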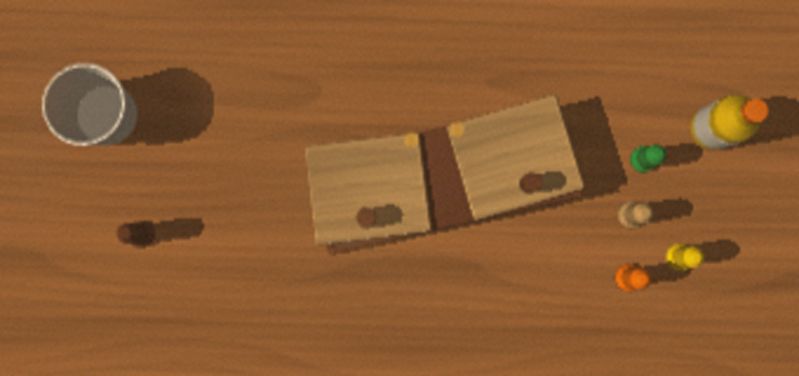

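```bash
python3 - <<'E'
from h import *
c=camera("top")
f=lambda x,y:(100+x/2.35,140+y/2.35)
for n,p,z in [("pivL",(412,140),.068),("pivR",(457,130),.068),("lidL fo",(317,243),.068),("lidL ro",(306,148),.068),("lidL fi",(430,231),.068),("lidR ro",(556,97),.068),("lidR fo",(582,185),.068),("lidR fi",(476,219),.068),("knL",(366,217),.1),("knR",(528,183),.1),("pale top",(642,212),.065),("foot",(630,214),.005),("green",(655,155),.065),("yellow",(691,257),.065),("orange",(640,279),.065),("wal top",(130,233),.065),("tub",(84,104),.085),("glue",(757,111),.15)]:
    print(n,np.round(px2w(c,*f(*p),z),3))
c=camera("scene"); g=lambda x,y:(140+x/2,90+y/2)
for n,p,z in [("pivL",(282,254),.068),("pivR",(242,236),.068),("lidL fo",(414,250),.068),("lidL ro",(364,306),.068),("lidR ro",(155,204),.068),("lidR fo",(195,152),.068),("knL",(366,215),.1),("knR",(231,154),.1),("pale foot",(181,146),.004),("pale top",(181,108),.07)]:
    print(n,np.round(px2w(c,*g(*p),z),3))
c=camera("wrist");save(c,"w0.png");print(c["origin"],c["rotation"],c["intrinsics"])
E
```

```text
pivL [ 0.555 -0.005  0.068]
pivR [ 0.568 -0.054  0.068]
lidL fo [0.439 0.096 0.068]
lidL ro [0.543 0.112 0.068]
lidL fi [ 0.455 -0.027  0.068]
lidR ro [ 0.607 -0.164  0.068]
lidR fo [ 0.51  -0.194  0.068]
lidR fi [ 0.47  -0.077  0.068]
knL [0.468 0.043 0.1  ]
knR [ 0.508 -0.13   0.1  ]
pale top [ 0.482 -0.261  0.065]
foot [ 0.482 -0.262  0.005]
green [ 0.545 -0.275  0.065]
yellow [ 0.434 -0.315  0.065]
orange [ 0.408 -0.259  0.065]
wal top [0.445 0.302 0.065]
tub [0.584 0.354 0.085]
glue [ 0.585 -0.358  0.15 ]
pivL [0.555 0.002 0.068]
pivR [ 0.569 -0.049  0.068]
lidL fo [0.444 0.103 0.068]
lidL ro [0.543 0.116 0.068]
lidR ro [ 0.608 -0.156  0.068]
lidR fo [ 0.518 -0.187  0.068]
knL [0.466 0.046 0.1  ]
knR [ 0.509 -0.13   0.1  ]
pale foot [ 0.484 -0.257  0.004]
pale top [ 0.479 -0.255  0.07 ]
[ 0.19787796 -0.51806837  0.373881  ] [-1.51586116e+01  2.87546105e-02 -7.58761639e+01] [[294.5612637    0.         279.19029366]
 [  0.         294.5612637  206.39488111]
 [  0.           0.           1.        ]]
```

View pics/w0.png

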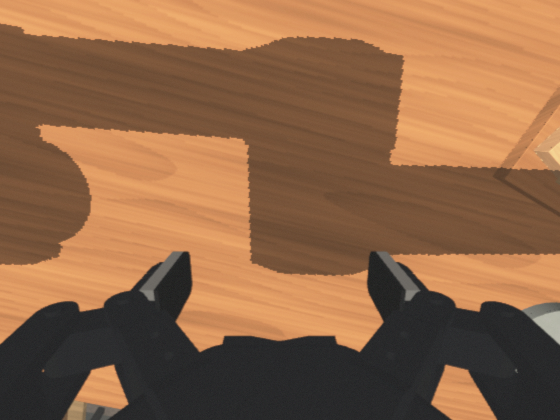

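```bash
python3 - <<'E'
from h import *
c=camera("scene"); g=lambda x,y:(140+x/2,90+y/2)
save(c,"s1.png",(200,150,360,270),5)
a=px2w(c,*g(364,330),0);b=px2w(c,*g(158,226),0);print(a,b,np.degrees(np.arctan2(*(a-b)[[0,1]])))
c=camera("top");save(c,"t1.png",(220,170,380,270),5)
E
```

```text
[0.52815054 0.10832612 0.        ] [ 0.59363274 -0.17560661  0.        ] -12.986811908958112
```

View pics/s1.png

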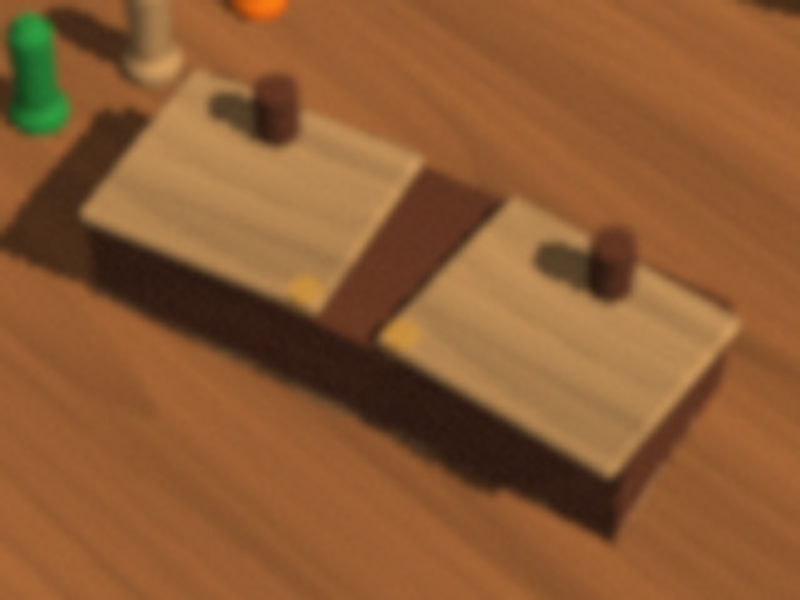

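View pics/t1.png

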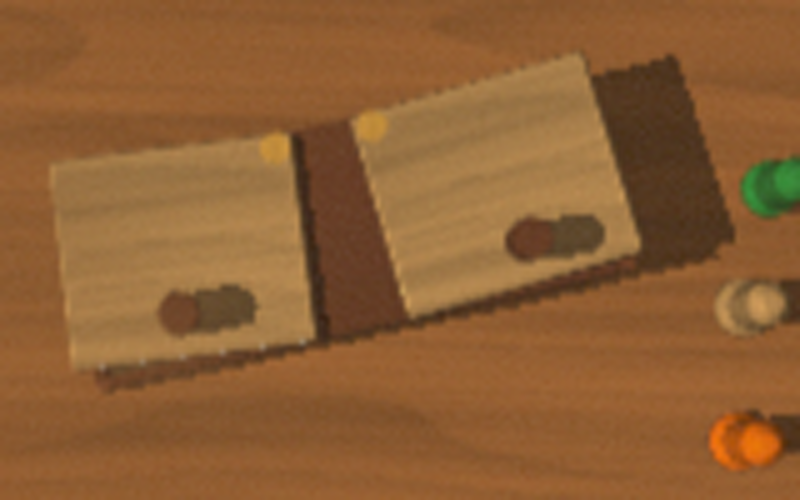

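The top view shows the pale finial at about (370,231). Its look-alikes are green (377,206), yellow (393,249) and orange (371,258). Only the pale maple one fits the description. The left lid is slightly ajar, and the walnut finial (156,240) and tub are on the left. I'll start with the right lid.

Call:
apply_moves:
  targets: [1.1,1.2,0,0,0,1,0.5,2.2,2.4,0,0,0,2,0.5,3.3,3.6,0,0,0,3,0.5,4.4,4.8,0,0,0,4,0.5,5.5,6,0,0,0,5,0.5]

```text
time: 1.75
ee_pos: [0.2997, -0.3519, 0.1929]
tcp_rot: [180.0, -0.0, 44.3]
wrist_force: [1.7, -1.7, -0.8]
opening: 0.043
```

Call:
apply_moves:
  targets: [1.1,1.2,0,0,0,1,0.5,2.2,2.4,0,0,0,1.5,0.5,3.3,3.6,0,0,0,1.5,0.5,4.4,4.8,0,0,0,1.5,0.5,5.5,6,0,0,0,1.5,0.5]

```text
time: 2.25
ee_pos: [0.4649, -0.1717, 0.193]
tcp_rot: [180.0, -0.0, 53.1]
wrist_force: [0.1, -1.2, -0.9]
opening: 0.0425
```

Call:
apply_moves:
  targets: [1,1,0,0,0,0,0.5,1.5,1.44,0,0,0,0,0.5,1.5,1.44,0,0,0,0,0.5]

```text
time: 2.55
ee_pos: [0.5102, -0.1283, 0.1921]
tcp_rot: [-180.0, -0.0, 53.3]
wrist_force: [-0.5, -0.3, -0.5]
opening: 0.0428
```

```bash
python3 - <<'E'
from h import *
c=camera("wrist");save(c,"w1.png")
o=bot.get_obs();print(o["time"],o["ee_pos"],o["tcp_rot"],o["q"],o["opening"],o["wrist_force"])
for q in ["lid_l_knob","lid_r_knob","lid_r_pivot","lid_l_pivot","finial_mid"]: print(q,[(np.round(d["box"]).tolist(),round(d["conf"],2)) for d in recognise(q,"wrist")[:4]])
E
```

```text
2.6 [ 0.50920283 -0.12940927  0.19235689] [-1.79955551e+02  2.54811545e-02  5.32126467e+01] [-1.42553214e+01  1.63352694e+00  6.52740172e+00  9.49446952e+01
 -6.50316915e-03  1.12532045e+02] 0.04265891620706703 [-0.1063162   0.04051045  0.2440619 ]
lid_l_knob []
lid_r_knob [([220.0, 83.0, 375.0, 238.0], 0.93)]
lid_r_pivot [([220.0, 84.0, 375.0, 237.0], 0.94)]
lid_l_pivot [([77.0, 1.0, 252.0, 142.0], 0.59)]
finial_mid [([267.0, 286.0, 290.0, 332.0], 0.94), ([310.0, 260.0, 330.0, 299.0], 0.82), ([304.0, 306.0, 329.0, 338.0], 0.65), ([355.0, 240.0, 394.0, 281.0], 0.61)]
```

View pics/w1.png

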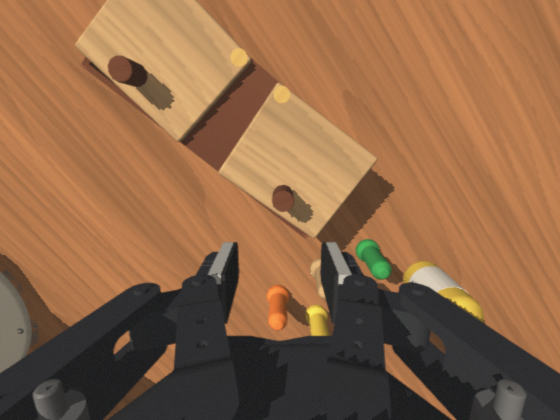

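```bash
python3 - <<'E'
from h import *
c=camera("wrist");print(c["origin"],c["rotation"])
for n,p,z in [("pivL",(239,57),.068),("pivR",(282,94),.068),("knRtop",(283,190),.1),("knRbase",(284,204),.068),("knLtop",(118,66),.1),("knLbase",(134,75),.068),("Rro",(376,160),.068),("Rfo",(315,238),.068),("Rfi",(220,170),.068),("bar front L",(181,141),.06),("Lfo",(77,43),.068),("Lfi",(181,139),.068),("pale",(317,264),.06)]:
    print(n,np.round(px2w(c,*p,z),3))
E
```

```text
[ 0.54778754 -0.07883813  0.37418321] [-15.15223878  -0.04430699 -36.95981827]
pivL [ 0.556 -0.005  0.068]
pivR [ 0.569 -0.056  0.068]
knRtop [ 0.516 -0.128  0.1  ]
knRbase [ 0.504 -0.146  0.068]
knLtop [0.468 0.044 0.1  ]
knLbase [0.465 0.043 0.068]
Rro [ 0.608 -0.166  0.068]
Rfo [ 0.508 -0.198  0.068]
Rfi [ 0.472 -0.077  0.068]
bar front L [ 0.458 -0.029  0.06 ]
Lfo [0.442 0.095 0.068]
Lfi [ 0.461 -0.029  0.068]
pale [ 0.49  -0.229  0.06 ]
```

The wrist view shows the right knob at (283,196) and the pins at (239,57) and (282,94), which agrees with the top view. I'll lower the fingers loosely around the knob.

Call:
apply_moves:
  targets: [0.03,-0.13,-1.2,0,0,0,0.5,0.03,-0.13,-2.4,0,0,0,0.5,0.03,-0.13,-3.2,0,0,0,0.5,0.03,-0.13,-3.75,0,0,0,0.5,0.03,-0.13,-3.75,0,0,0,0.5]

```text
time: 3.4
ee_pos: [0.508, -0.1344, 0.0781]
tcp_rot: [-179.8, 0.1, 53.0]
wrist_force: [-0.0, -0.3, -0.4]
opening: 0.0427
```

```bash
cat >> h.py <<'E'
def arc(piv,step_deg,n,sign,extra=0):
    # current pose -> rows of shift units
    o=bot.get_obs(); p=o["ee_pos"][:2]-piv; r0=np.hypot(*p); a0=np.arctan2(p[1],p[0])
    print("r",r0,"ang",np.degrees(a0),"yaw",o["tcp_rot"][2],"z",o["ee_pos"][2],"F",o["wrist_force"])
    for i in range(1,n+1):
        a=a0+sign*np.radians(step_deg*i); r=r0+(0.099-r0)*i/n
        q=piv+r*np.array([np.cos(a),np.sin(a)])-o["ee_pos"][:2]
        print(np.round(q/0.03,2).tolist(), "turn",round(sign*step_deg*i/6,2), "tang dir", np.round([-np.sin(a)*sign,np.cos(a)*sign],2))
PL=np.array([0.5555,-0.004]);PR=np.array([0.5685,-0.054])
E
python3 - <<'E'
from h import *
arc(PR,5,5,1)
c=camera("wrist");save(c,"w2.png")
E
```

```text
r 0.10059953602600291 ang -126.96641343130747 yaw 53.023310408198554 z 0.07808791725260902 F [-0.0483495  -0.2636687  -0.41236077]
[0.25, -0.16] turn 0.83 tang dir [ 0.85 -0.53]
[0.51, -0.29] turn 1.67 tang dir [ 0.89 -0.45]
[0.77, -0.4] turn 2.5 tang dir [ 0.93 -0.37]
[1.05, -0.49] turn 3.33 tang dir [ 0.96 -0.29]
[1.33, -0.55] turn 4.17 tang dir [ 0.98 -0.21]
```

View pics/w2.png

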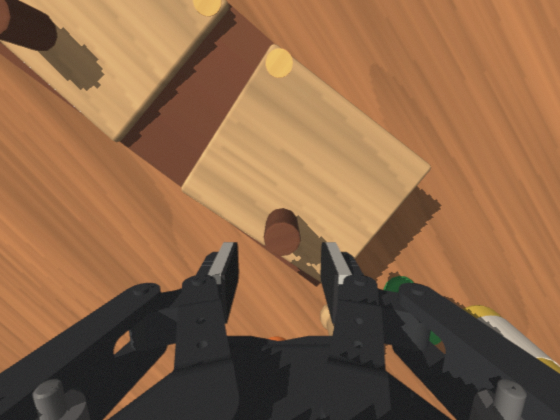

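```bash
python3 - <<'E'
from h import *
c=camera("wrist");o=bot.get_obs();p=o["ee_pos"]
print(c["origin"],p,w2px(c,p),w2px(c,[p[0],p[1],.1]),w2px(c,[p[0],p[1],.068]))
for n,q,z in [("top",(282,219),.1),("base",(283,250),.07),("pR",(279,62),.068)]: print(n,px2w(c,*q,z))
E
```

```text
[ 0.548677   -0.08227563  0.26090282] [ 0.50957502 -0.13458888  0.08100963] [279.72870008 230.94988242] [279.75411783 242.06160001] [279.71393267 224.49410949]
top [ 0.51909903 -0.12404571  0.1       ]
base [ 0.5005276  -0.15046515  0.07      ]
pR [ 0.57080672 -0.05232666  0.068     ]
```

Call:
apply_moves:
  targets: [0.25,-0.16,0,0,0,0.83,0.5,0.51,-0.29,0,0,0,1.67,0.5,0.77,-0.4,0,0,0,2.5,0.5,1.05,-0.49,0,0,0,3.33,0.5,1.33,-0.55,0,0,0,4.17,0.5]

```text
time: 4.0
ee_pos: [0.5507, -0.1513, 0.0822]
tcp_rot: [179.9, 0.0, 78.3]
wrist_force: [0.6, 0.6, 0.0]
opening: 0.0428
```

```bash
python3 - <<'E'
from h import *
arc(PR,3,5,1)
E
```

```text
r 0.09891654045995384 ang -100.35675257386356 yaw 78.28237546401877 z 0.08219450735031872 F [0.64115568 0.63024863 0.03129941]
[0.17, -0.03] turn 0.5 tang dir [ 0.99 -0.13]
[0.34, -0.05] turn 1.0 tang dir [ 1.   -0.08]
[0.51, -0.05] turn 1.5 tang dir [ 1.   -0.02]
[0.69, -0.05] turn 2.0 tang dir [1.   0.03]
[0.86, -0.05] turn 2.5 tang dir [1.   0.08]
```

Call:
apply_moves:
  targets: [0.17,-0.03,0,0,0,0.5,0.5,0.34,-0.05,0,0,0,1,0.5,0.51,-0.05,0,0,0,1.5,0.5,0.69,-0.05,0,0,0,2,0.5,0.69,-0.05,0,0,0,2,0.5]

```text
time: 4.5
ee_pos: [0.5714, -0.1525, 0.0818]
tcp_rot: [179.9, 0.0, 90.1]
wrist_force: [-0.5, 0.9, 0.4]
opening: 0.0426
```

```bash
python3 - <<'E'
from h import *
arc(PR,3,5,1)
c=camera("wrist");save(c,"w3.png")
E
```

```text
r 0.09857250786665157 ang -88.32465741616834 yaw 90.14063590781264 z 0.08182017060506716 F [-0.5203415   0.91220063  0.4092774 ]
[0.17, 0.01] turn 0.5 tang dir [1.   0.08]
[0.34, 0.02] turn 1.0 tang dir [0.99 0.13]
[0.51, 0.05] turn 1.5 tang dir [0.98 0.19]
[0.68, 0.08] turn 2.0 tang dir [0.97 0.24]
[0.85, 0.12] turn 2.5 tang dir [0.96 0.29]
```

View pics/w3.png

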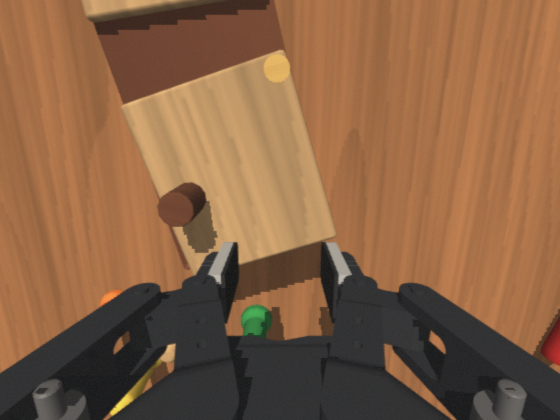

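```bash
python3 - <<'E'
from h import *
c=camera("wrist");o=bot.get_obs();p=o["ee_pos"]
for n,q,z in [("top",(177,210),.1),("base",(189,196),.068),("pR",(276,68),.068),("Rfo?",(192,270),.068)]: print(n,px2w(c,*q,z))
R=Rot.from_euler("xyz",o["tcp_rot"],degrees=True).as_matrix()
for b in [0,.01,.02,.03,.04,.05]:
  for s in (-1,1):
    for e in (-.011,.011):
      print(b,s,e,np.round(w2px(c,p+R@np.array([e,s*.0215,-b]))))
c=camera("top");save(c,"t2.png",(220,150,400,280),4)
c=camera("scene");save(c,"s2.png",(180,60,360,270),3.5)
E
```

```text
top [ 0.51214854 -0.13314295  0.1       ]
base [ 0.50972212 -0.13240126  0.068     ]
pR [ 0.56880156 -0.05258965  0.068     ]
Rfo? [ 0.50754084 -0.18760902  0.068     ]
0 -1 -0.011 [246. 246.]
0 -1 0.011 [245. 214.]
0 1 -0.011 [311. 246.]
0 1 0.011 [312. 214.]
0.01 -1 -0.011 [245. 252.]
0.01 -1 0.011 [244. 219.]
0.01 1 -0.011 [313. 253.]
0.01 1 0.011 [314. 219.]
0.02 -1 -0.011 [243. 259.]
0.02 -1 0.011 [242. 224.]
0.02 1 -0.011 [315. 259.]
0.02 1 0.011 [316. 224.]
0.03 -1 -0.011 [241. 267.]
0.03 -1 0.011 [239. 230.]
0.03 1 -0.011 [317. 267.]
0.03 1 0.011 [318. 230.]
0.04 -1 -0.011 [238. 276.]
0.04 -1 0.011 [237. 237.]
0.04 1 -0.011 [319. 276.]
0.04 1 0.011 [321. 237.]
0.05 -1 -0.011 [236. 286.]
0.05 -1 0.011 [234. 245.]
0.05 1 -0.011 [322. 286.]
0.05 1 0.011 [324. 245.]
```

View pics/t2.png

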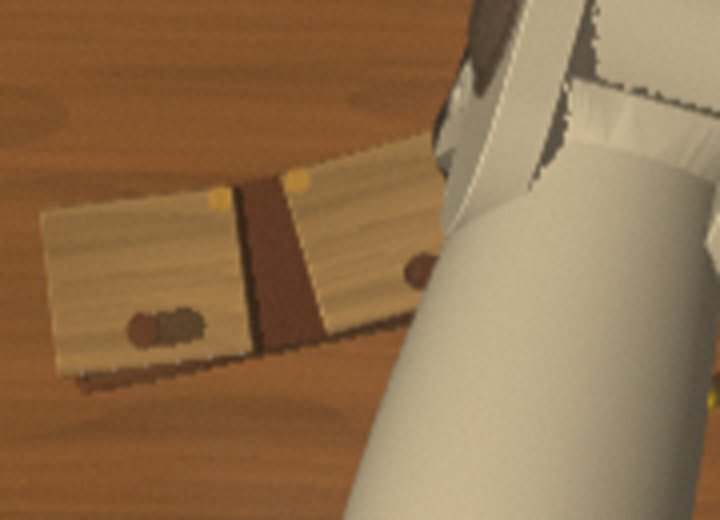

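View pics/s2.png

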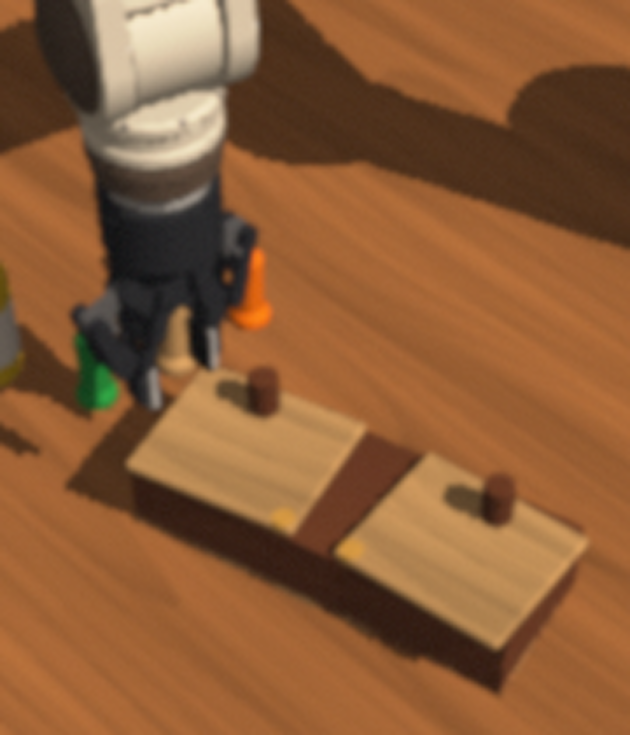

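```bash
python3 - <<'E'
from h import *
c=camera("scene");o=bot.get_obs();p=o["ee_pos"];print(p)
R=Rot.from_euler("xyz",o["tcp_rot"],degrees=True).as_matrix()
for z in (.07,.09,.11,.13):print(z,[np.round(px2w(c,180+a/3.5,60+b/3.5,z),3) for a,b in ((150,403),(212,365))])
for b in (0,.01,.02):
  for s in (-1,1): print(b,s,(w2px(c,p+R@np.array([0,s*.0215,-b]))-[180,60])*3.5)
q=np.radians(o["q"]);print(o["q"])
E
```

```text
[ 0.57027941 -0.15226674  0.08077596]
0.07 [array([ 0.565, -0.187,  0.07 ]), array([ 0.51 , -0.184,  0.07 ])]
0.09 [array([ 0.576, -0.172,  0.09 ]), array([ 0.522, -0.169,  0.09 ])]
0.11 [array([ 0.588, -0.156,  0.11 ]), array([ 0.535, -0.154,  0.11 ])]
0.13 [array([ 0.599, -0.141,  0.13 ]), array([ 0.547, -0.138,  0.13 ])]
0 -1 [200.12320775 406.63849788]
0 1 [152.25205481 439.43291749]
0.01 -1 [199.37678433 396.43720789]
0.01 1 [151.19899706 429.27015451]
0.02 -1 [198.62126103 386.11155079]
0.02 1 [150.13289431 418.98149792]
[-1.49494529e+01  9.67190619e+00  2.87511977e+00  8.31723846e+01
  1.07265638e-05  7.50068082e+01]
```

Neither the lid nor the knob moved. The scene camera puts the fingertips about 35 mm above the reported TCP, so they passed over the knob. I'll shut the fingers once to measure where the tips really are.

Call:
apply_moves:
  targets: [0,0,0.3,0,0,0,0,0,0,0.3,0,0,0,0,0,0,0.3,0,0,0,0,0,0,0.3,0,0,0,0]
  newtons: 20

```text
time: 5.15
ee_pos: [0.5703, -0.1522, 0.0893]
tcp_rot: [180.0, 0.0, 90.1]
wrist_force: [0.1, 0.5, -1.0]
opening: 0.0002
```

```bash
python3 - <<'E'
from h import *
o=bot.get_obs();p=o["ee_pos"];print(p,o["opening"])
R=Rot.from_euler("xyz",o["tcp_rot"],degrees=True).as_matrix()
c=camera("wrist");save(c,"w4.png")
print([w2px(c,p+R@np.array([0,0,-b])).round() for b in (0,.01,.02,.03,.04)])
c=camera("scene");save(c,"s4.png",(180,100,300,200),5)
print([((w2px(c,p+R@np.array([0,0,-b]))-[180,100])*5).round() for b in (0,.01,.02,.03,.04)])
E
```

```text
[ 0.57030219 -0.15217935  0.08928799] 0.0001577068799716829
[array([279., 231.]), array([279., 236.]), array([279., 242.]), array([279., 249.]), array([279., 257.])]
[array([251., 392.]), array([250., 377.]), array([248., 362.]), array([247., 347.]), array([246., 332.])]
```

View pics/w4.png

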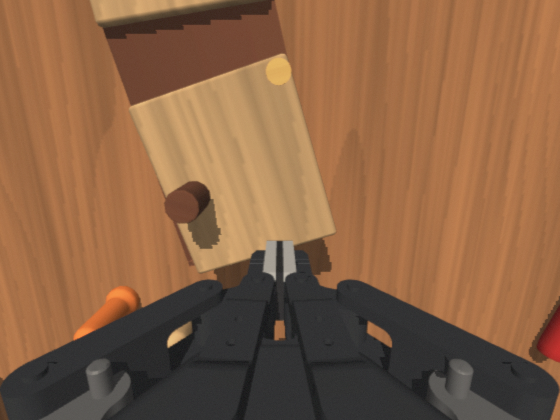

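View pics/s4.png

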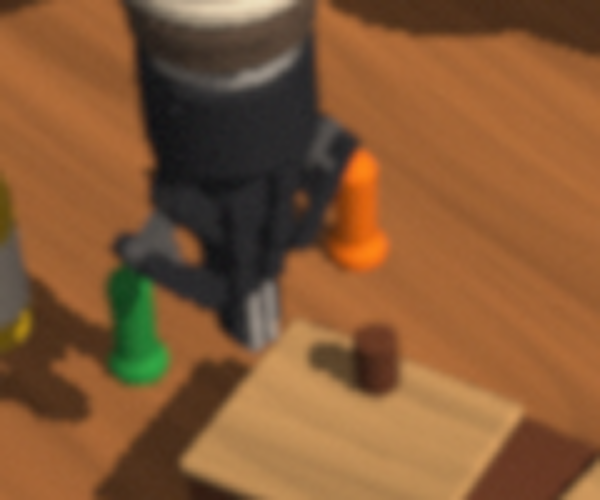

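```bash
python3 - <<'E'
from h import *
from scipy.optimize import least_squares
o=bot.get_obs();p=o["ee_pos"];R=Rot.from_euler("xyz",o["tcp_rot"],degrees=True).as_matrix()
w=camera("wrist");s=camera("scene")
for e in (0.,.011):
  for b in (0,.02,.03,.04,.05): print(e,b,w2px(w,p+R@[e,0,-b]).round(),((w2px(s,p+R@[e,0,-b])-[180,100])*5).round())
f=lambda t:np.r_[w2px(w,p+R@t)-[281,241],(w2px(s,p+R@t)-[180+262/5,100+346/5])]
r=least_squares(f,[0,0,0.]);print(r.x,r.fun)
f=lambda t:np.r_[w2px(w,p+R@t)-[281,278],(w2px(s,p+R@t)-[180+252/5,100+290/5])]
r=least_squares(f,[0,0,0.]);print(r.x,r.fun)
E
```

```text
0.0 0 [279. 231.] [251. 392.]
0.0 0.02 [279. 242.] [249. 363.]
0.0 0.03 [279. 249.] [247. 348.]
0.0 0.04 [279. 257.] [246. 332.]
0.0 0.05 [280. 266.] [244. 317.]
0.011 0 [279. 215.] [267. 404.]
0.011 0.02 [279. 225.] [264. 375.]
0.011 0.03 [279. 231.] [263. 360.]
0.011 0.04 [279. 237.] [262. 345.]
0.011 0.05 [280. 245.] [261. 329.]
[ 0.00876645  0.00072552 -0.03923487] [-0.10674066 -0.19178596 -0.89090416 -0.38424622]
[ 0.00610205  0.00053525 -0.07291658] [-0.03762812 -0.10667277 -0.51577893 -0.36397762]
```

Both views agree: the visible tips sit 39 mm behind the reported TCP when shut, and about 43 mm behind when half open. I'll use that offset and watch the force while I lower.

Call:
apply_moves:
  targets: [-0.5,0.16,0,0,0,-1.4,0.5,-1,0.32,0,0,0,-2.8,0.5,-1.5,0.48,0,0,0,-4.2,0.5,-2,0.62,0,0,0,-5.6,0.5,-2,0.62,0,0,0,-6.2,0.5]

```text
time: 5.85
ee_pos: [0.509, -0.1332, 0.0895]
tcp_rot: [-180.0, 0.0, 52.6]
wrist_force: [0.3, -0.1, -0.5]
opening: 0.0428
```

Call:
apply_moves:
  targets: [0,0,-0.5,0,0,0,0.5,0,0,-1,0,0,0,0.5,0,0,-1.4,0,0,0,0.5,0,0,-1.7,0,0,0,0.5,0,0,-1.7,0,0,0,0.5]

```text
time: 6.35
ee_pos: [0.5093, -0.1333, 0.0362]
tcp_rot: [-179.8, 0.1, 52.9]
wrist_force: [-0.3, 0.1, -0.4]
opening: 0.0424
```

```bash
python3 - <<'E'
from h import *
arc(PR,5,5,1)
c=camera("wrist");save(c,"w5.png")
c=camera("scene");save(c,"s5.png",(200,110,320,210),5)
E
```

```text
r 0.09894569556035693 ang -126.72238337206318 yaw 52.934770559269175 z 0.036165639143937736 F [-0.34063395  0.09916662 -0.3531736 ]
[0.24, -0.16] turn 0.83 tang dir [ 0.85 -0.53]
[0.49, -0.3] turn 1.67 tang dir [ 0.89 -0.45]
[0.75, -0.42] turn 2.5 tang dir [ 0.93 -0.37]
[1.02, -0.52] turn 3.33 tang dir [ 0.96 -0.29]
[1.3, -0.59] turn 4.17 tang dir [ 0.98 -0.2 ]
```

View pics/w5.png

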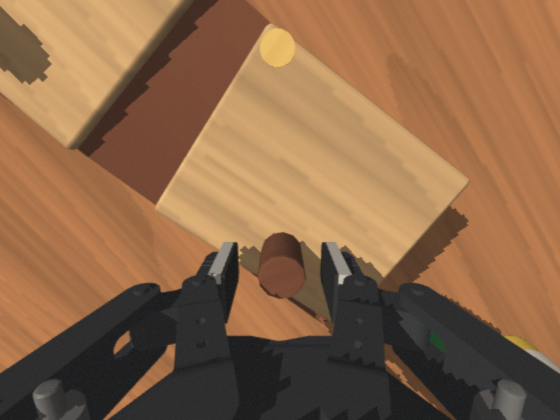

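View pics/s5.png

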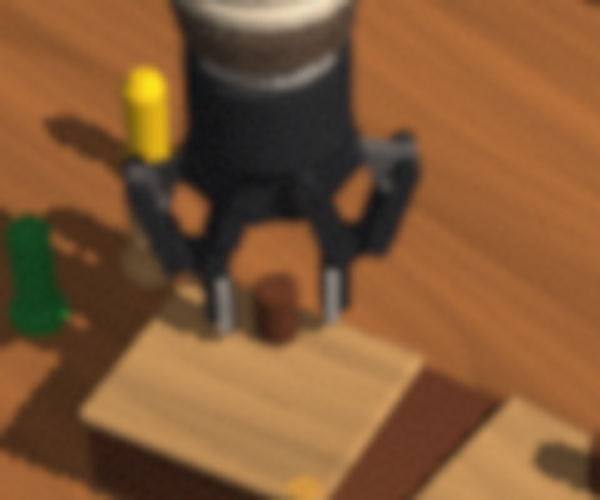

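The knob (282,270) is now properly between the pads. I'll swing it.

Call:
apply_moves:
  targets: [0.24,-0.16,0,0,0,0.83,0.5,0.49,-0.3,0,0,0,1.67,0.5,0.75,-0.42,0,0,0,2.5,0.5,1.02,-0.52,0,0,0,3.33,0.5,1.3,-0.59,0,0,0,4.17,0.5]

```text
time: 6.95
ee_pos: [0.5499, -0.1514, 0.039]
tcp_rot: [180.0, -0.0, 78.1]
wrist_force: [-1.0, 1.3, 0.3]
opening: 0.0428
```

```bash
python3 - <<'E'
from h import *
arc(PR,3,5,1)
E
```

```text
r 0.09912637182461989 ang -100.8368888733054 yaw 78.13776132472721 z 0.03897600860198399 F [-0.99904529  1.32028527  0.26672247]
[0.17, -0.03] turn 0.5 tang dir [ 0.99 -0.14]
[0.34, -0.05] turn 1.0 tang dir [ 1.   -0.08]
[0.52, -0.05] turn 1.5 tang dir [ 1.   -0.03]
[0.69, -0.05] turn 2.0 tang dir [1.   0.02]
[0.86, -0.05] turn 2.5 tang dir [1.   0.07]
```

Call:
apply_moves:
  targets: [0.17,-0.03,0,0,0,0.5,0.5,0.34,-0.05,0,0,0,1,0.5,0.52,-0.05,0,0,0,1.5,0.5,0.52,-0.05,0,0,0,1.5,0.5]

```text
time: 7.35
ee_pos: [0.5654, -0.153, 0.0388]
tcp_rot: [180.0, 0.0, 87.0]
wrist_force: [-1.5, -0.6, 0.0]
opening: 0.0424
```

```bash
python3 - <<'E'
from h import *
arc(PR,3,5,1)
c=camera("wrist");save(c,"w6.png")
E
```

```text
r 0.09903208685294305 ang -91.77642918998309 yaw 86.97887917143414 z 0.03878387420954703 F [-1.52790775 -0.58016554  0.0454109 ]
[0.17, -0.0] turn 0.5 tang dir [1.   0.02]
[0.35, 0.01] turn 1.0 tang dir [1.   0.07]
[0.52, 0.03] turn 1.5 tang dir [0.99 0.13]
[0.69, 0.05] turn 2.0 tang dir [0.98 0.18]
[0.86, 0.09] turn 2.5 tang dir [0.97 0.23]
```

View pics/w6.png

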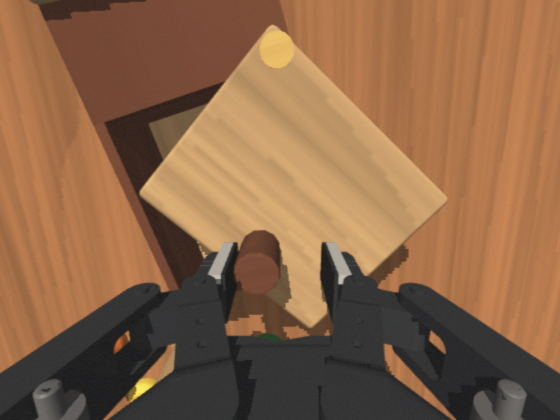

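The lid is swinging freely, now about 0.55 rad. I'll carry on in small steps.

Call:
apply_moves:
  targets: [0.17,0,0,0,0,0.5,0.5,0.35,0.01,0,0,0,1,0.5,0.52,0.03,0,0,0,1.5,0.5,0.52,0.03,0,0,0,1.5,0.5]

```text
time: 7.8
ee_pos: [0.5797, -0.1521, 0.0386]
tcp_rot: [-179.9, 0.0, 95.9]
wrist_force: [-5.5, -2.3, 3.0]
opening: 0.0424
```

```bash
python3 - <<'E'
from h import *
arc(PR,3,5,1)
E
```

```text
r 0.0987454120162233 ang -83.49526427838406 yaw 95.92054047940749 z 0.03861014902692608 F [-5.50163881 -2.25360794  3.01027856]
[0.17, 0.02] turn 0.5 tang dir [0.99 0.17]
[0.34, 0.05] turn 1.0 tang dir [0.98 0.22]
[0.51, 0.09] turn 1.5 tang dir [0.96 0.27]
[0.67, 0.14] turn 2.0 tang dir [0.95 0.32]
[0.84, 0.2] turn 2.5 tang dir [0.93 0.37]
```

Call:
apply_moves:
  targets: [0.07,0.01,0,0,0,0.2,0.5,0.07,0.01,0,0,0,0.2,0.5,0.07,0.01,0,0,0,0.2,0.5,0.07,0.01,0,0,0,0.2,0.5,0.07,0.01,0,0,0,0.2,0.5]

```text
time: 8.3
ee_pos: [0.5812, -0.1518, 0.0386]
tcp_rot: [-179.9, 0.0, 97.0]
wrist_force: [-7.7, -1.2, 3.2]
opening: 0.0426
```

```bash
python3 - <<'E'
from h import *
arc(PR,3,2,1)
c=camera("wrist");save(c,"w7.png")
arc(PR,3,0,1)
c=camera("scene");arc(PR,3,0,1);save(c,"s7.png",(180,110,320,210),5)
E
```

```text
r 0.09865412088613755 ang -82.5850949573401 yaw 97.00659911945542 z 0.03860558144928863 F [-7.72400338 -1.23545248  3.21249742]
[0.17, 0.02] turn 0.5 tang dir [0.98 0.18]
[0.34, 0.05] turn 1.0 tang dir [0.97 0.23]
r 0.09865978973937667 ang -82.56706989996646 yaw 97.0046062204395 z 0.03862690608568933 F [-7.44300643 -1.32698654  3.33149239]
r 0.09866031034281252 ang -82.56646635890476 yaw 97.00529352364114 z 0.038610880937742814 F [-7.85686704 -1.77268951  3.42678299]
```

View pics/w7.png

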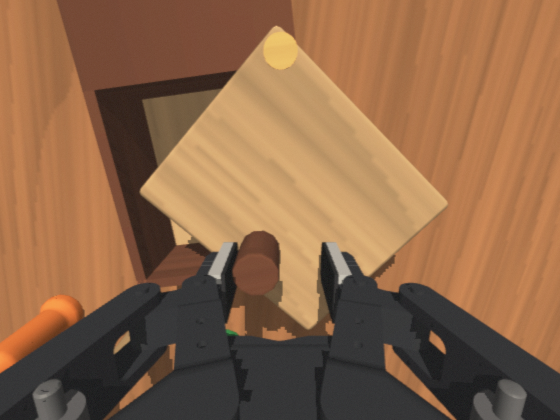

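View pics/s7.png

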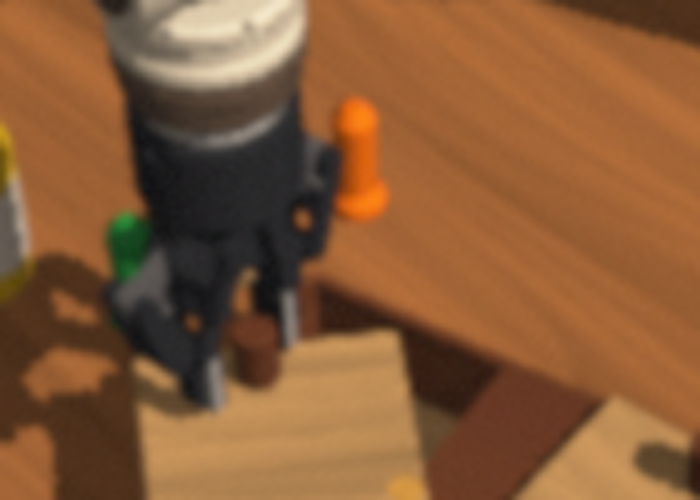

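The right lid resists springily, rising from about 1.5 N to 7.7 N over 16 mm at roughly 0.55–0.7 rad. Nothing else is touching, so this is the bind, and it has been leaned on for over 0.5 s. Now I'll back off and close it.

```bash
python3 - <<'E'
from h import *
arc(PR,5,9,-1)
E
```

```text
r 0.09866031034281252 ang -82.56646635890476 yaw 97.00529352364114 z 0.038610880937742814 F [-7.85686704 -1.77268951  3.42678299]
[-0.29, -0.03] turn -0.83 tang dir [-1.   -0.04]
[-0.57, -0.03] turn -1.67 tang dir [-1.    0.04]
[-0.86, -0.0] turn -2.5 tang dir [-0.99  0.13]
[-1.14, 0.05] turn -3.33 tang dir [-0.98  0.22]
[-1.42, 0.12] turn -4.17 tang dir [-0.95  0.3 ]
[-1.69, 0.22] turn -5.0 tang dir [-0.92  0.38]
[-1.95, 0.34] turn -5.83 tang dir [-0.89  0.46]
[-2.2, 0.48] turn -6.67 tang dir [-0.84  0.54]
[-2.44, 0.65] turn -7.5 tang dir [-0.79  0.61]
```

Call:
apply_moves:
  targets: [-0.29,-0.03,0,0,0,-0.83,0.5,-0.57,-0.03,0,0,0,-1.67,0.5,-0.86,0,0,0,0,-2.5,0.5,-1.14,0.05,0,0,0,-3.33,0.5,-1.42,0.12,0,0,0,-4.17,0.5]

```text
time: 8.9
ee_pos: [0.5399, -0.148, 0.0388]
tcp_rot: [179.9, -0.0, 71.8]
wrist_force: [1.1, -0.8, 0.3]
opening: 0.0424
```

Call:
apply_moves:
  targets: [-0.27,0.1,0,0,0,-0.83,0.5,-0.53,0.22,0,0,0,-1.67,0.5,-0.78,0.36,0,0,0,-2.5,0.5,-0.78,0.36,0,0,0,-2.5,0.5]

```text
time: 9.3
ee_pos: [0.5163, -0.1369, 0.0388]
tcp_rot: [180.0, -0.0, 57.0]
wrist_force: [0.5, 0.3, 0.3]
opening: 0.0428
```

```bash
python3 - <<'E'
from h import *
arc(PR,3,6,-1)
E
```

```text
r 0.09797206605532717 ang -122.20367077943988 yaw 56.96767801863554 z 0.03884601492727461 F [0.53935821 0.25775272 0.33061198]
[-0.15, 0.09] turn -0.5 tang dir [-0.82  0.58]
[-0.29, 0.19] turn -1.0 tang dir [-0.79  0.62]
[-0.42, 0.29] turn -1.5 tang dir [-0.75  0.66]
[-0.55, 0.41] turn -2.0 tang dir [-0.72  0.7 ]
[-0.68, 0.53] turn -2.5 tang dir [-0.68  0.73]
[-0.8, 0.65] turn -3.0 tang dir [-0.64  0.77]
```

Call:
apply_moves:
  targets: [-0.15,0.09,0,0,0,-0.5,0.5,-0.29,0.19,0,0,0,-1,0.5,-0.42,0.29,0,0,0,-1.5,0.5,-0.55,0.41,0,0,0,-2,0.5,-0.55,0.41,0,0,0,-2,0.5]

```text
time: 9.8
ee_pos: [0.5004, -0.1248, 0.0387]
tcp_rot: [180.0, -0.0, 45.2]
wrist_force: [-0.4, 0.8, 0.1]
opening: 0.0429
```

```bash
python3 - <<'E'
from h import *
arc(PR,2,5,-1)
E
```

```text
r 0.09819832737010425 ang -133.89628448717394 yaw 45.16245335843113 z 0.0387372173349754 F [-0.35492132  0.7912144   0.07643319]
[-0.08, 0.08] turn -0.33 tang dir [-0.7   0.72]
[-0.17, 0.16] turn -0.67 tang dir [-0.67  0.74]
[-0.25, 0.24] turn -1.0 tang dir [-0.64  0.76]
[-0.32, 0.33] turn -1.33 tang dir [-0.62  0.79]
[-0.4, 0.41] turn -1.67 tang dir [-0.59  0.81]
```

Call:
apply_moves:
  targets: [-0.08,0.08,0,0,0,-0.33,0.5,-0.17,0.16,0,0,0,-0.67,0.5,-0.17,0.16,0,0,0,-0.67,0.5]

```text
time: 10.1
ee_pos: [0.4985, -0.1218, 0.0389]
tcp_rot: [179.6, -0.1, 41.2]
wrist_force: [14.3, -7.9, -7.4]
opening: 0.0431
```

```bash
python3 - <<'E'
from h import *
arc(PR,2,3,-1)
E
```

```text
r 0.09748473321719466 ang -135.92471367472132 yaw 41.164724194179556 z 0.038860672207281614 F [14.32768091 -7.85491993 -7.40573251]
[-0.09, 0.07] turn -0.33 tang dir [-0.67  0.74]
[-0.18, 0.15] turn -0.67 tang dir [-0.64  0.77]
[-0.26, 0.23] turn -1.0 tang dir [-0.62  0.79]
```

Against the closed stop (16 N). I'll back off, raise, and go to the left knob.

Call:
apply_moves:
  targets: [0.2,-0.18,0,0,0,0.3,0.5,0.2,-0.18,1.2,0,0,0.3,0.5,0.2,-0.18,2.5,0,0,0.3,0.5,0.1,0.5,2.7,0,0,1.7,0.5,0,1,2.7,0,0,3.1,0.5]

```text
time: 10.6
ee_pos: [0.4963, -0.09, 0.1214]
tcp_rot: [179.8, -0.1, 60.1]
wrist_force: [-0.3, 0.5, -0.4]
opening: 0.0423
```

Call:
apply_moves:
  targets: [-0.2,1,0,0,0,1.4,0.5,-0.4,2,0,0,0,2.8,0.5,-0.6,3,0,0,0,4.2,0.5,-0.8,4,0,0,0,5.6,0.5,-1,4.4,0,0,0,7,0.5]

```text
time: 11.1
ee_pos: [0.4651, 0.0439, 0.1195]
tcp_rot: [180.0, -0.0, 102.3]
wrist_force: [0.8, -1.0, -0.8]
opening: 0.0431
```

Call:
apply_moves:
  targets: [0,0,0,0,0,1.4,0.5,0,0,0,0,0,2.8,0.5,0,0,0,0,0,4.2,0.5,0,0,0,0,0,5.6,0.5,0,0,0,0,0,7,0.5]

```text
time: 11.6
ee_pos: [0.4654, 0.0419, 0.1195]
tcp_rot: [180.0, 0.0, 144.2]
wrist_force: [-0.8, 0.0, 0.6]
opening: 0.0431
```

```bash
python3 - <<'E'
from h import *
arc(PL,2,1,-1)
o=bot.get_obs();print(o["ee_pos"],o["time"],(np.array([.467,.044])-o["ee_pos"][:2])/.03)
c=camera("wrist");save(c,"w8.png")
p=o["ee_pos"];print(w2px(c,[p[0],p[1],.1]))
for z,q in [(.1,(0,0))]: pass
for q in ["lid_l_knob","lid_r_knob"]: print(q,[(np.round(d["box"]).tolist(),round(d["conf"],2)) for d in recognise(q,"wrist")[:4]])
E
```

```text
r 0.10109155539834451 ang 152.97487695564084 yaw 144.20524818519326 z 0.11945841651076014 F [-0.81481886  0.02167232  0.56728308]
[0.12, 0.07] turn -0.33 tang dir [0.49 0.87]
[0.4654469  0.0419341  0.11945842] 11.6 [0.0517701  0.06886345]
[279.92156255 221.95042919]
lid_l_knob [([214.0, 142.0, 405.0, 318.0], 0.48)]
lid_r_knob [([132.0, 283.0, 260.0, 394.0], 0.93), ([212.0, 141.0, 407.0, 318.0], 0.75)]
```

View pics/w8.png

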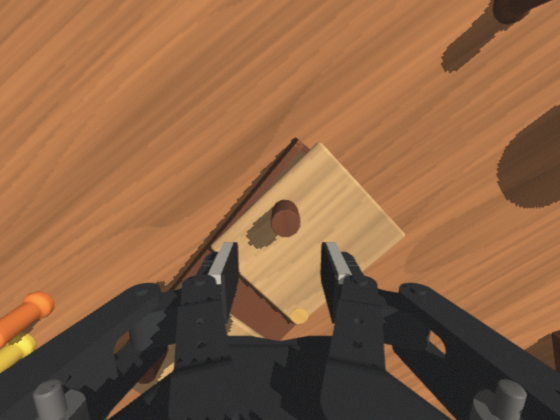

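The left knob is at (285,220), aligned with the tool axis (280,222). Lowering.

Call:
apply_moves:
  targets: [0.03,0.05,-0.8,0,0,0.5,0.5,0.03,0.05,-1.6,0,0,1,0.5,0.03,0.05,-2.3,0,0,1,0.5,0.03,0.05,-2.75,0,0,1,0.5,0.03,0.05,-2.75,0,0,1,0.5]

```text
time: 12.25
ee_pos: [0.4649, 0.0433, 0.0352]
tcp_rot: [-179.9, -0.1, 149.6]
wrist_force: [-0.0, -0.5, 0.3]
opening: 0.0425
```

```bash
python3 - <<'E'
from h import *
arc(PL,5,5,-1)
c=camera("wrist");save(c,"w9.png")
E
```

```text
r 0.10216828121977248 ang 152.42243908769447 yaw 149.56676392759192 z 0.03520586495210001 F [-0.02742867 -0.50168022  0.29043942]
[0.17, 0.25] turn -0.83 tang dir [0.54 0.84]
[0.35, 0.47] turn -1.67 tang dir [0.61 0.79]
[0.56, 0.68] turn -2.5 tang dir [0.68 0.74]
[0.78, 0.87] turn -3.33 tang dir [0.74 0.67]
[1.01, 1.04] turn -4.17 tang dir [0.79 0.61]
```

View pics/w9.png

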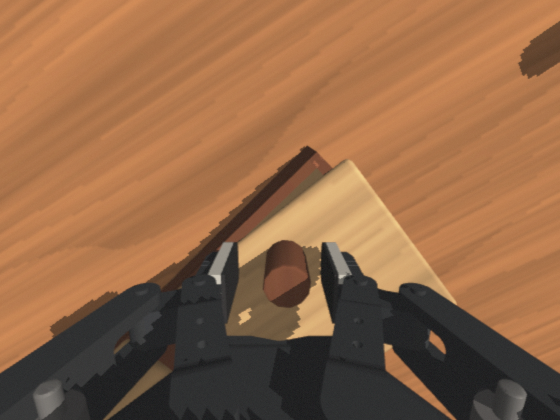

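The knob is between the pads. I'll swing the left lid.

Call:
apply_moves:
  targets: [0.17,0.25,0,0,0,-0.83,0.5,0.35,0.47,0,0,0,-1.67,0.5,0.56,0.68,0,0,0,-2.5,0.5,0.78,0.87,0,0,0,-3.33,0.5,1.01,1.04,0,0,0,-4.17,0.5]

```text
time: 12.8
ee_pos: [0.4967, 0.075, 0.0382]
tcp_rot: [180.0, 0.0, 124.4]
wrist_force: [-2.7, -0.2, 0.0]
opening: 0.0423
```

```bash
python3 - <<'E'
from h import *
arc(PL,4,10,-1)
E
```

```text
r 0.09846500893388214 ang 126.6671671550371 yaw 124.3955516492001 z 0.03815292405473405 F [-2.69345099 -0.21339735  0.00511684]
[0.19, 0.13] turn -0.67 tang dir [0.84 0.54]
[0.38, 0.25] turn -1.33 tang dir [0.88 0.48]
[0.59, 0.35] turn -2.0 tang dir [0.91 0.42]
[0.8, 0.44] turn -2.67 tang dir [0.94 0.35]
[1.02, 0.52] turn -3.33 tang dir [0.96 0.29]
[1.24, 0.58] turn -4.0 tang dir [0.98 0.22]
[1.46, 0.62] turn -4.67 tang dir [0.99 0.15]
[1.69, 0.65] turn -5.33 tang dir [1.   0.08]
[1.92, 0.67] turn -6.0 tang dir [1.   0.01]
[2.15, 0.66] turn -6.67 tang dir [ 1.   -0.06]
```

Call:
apply_moves:
  targets: [0.19,0.13,0,0,0,-0.67,0.5,0.38,0.25,0,0,0,-1.33,0.5,0.59,0.35,0,0,0,-2,0.5,0.8,0.44,0,0,0,-2.67,0.5]

```text
time: 13.2
ee_pos: [0.5207, 0.0882, 0.0381]
tcp_rot: [180.0, -0.0, 108.4]
wrist_force: [-2.2, 0.5, 1.2]
opening: 0.0426
```

```bash
python3 - <<'E'
from h import *
arc(PL,4,10,-1)
E
```

```text
r 0.09857949592369336 ang 110.6497594781145 yaw 108.4244260648843 z 0.03811684434828222 F [-2.23385004  0.53271709  1.18404239]
[0.22, 0.07] turn -0.67 tang dir [0.96 0.29]
[0.44, 0.13] turn -1.33 tang dir [0.98 0.22]
[0.66, 0.18] turn -2.0 tang dir [0.99 0.15]
[0.89, 0.21] turn -2.67 tang dir [1.   0.08]
[1.12, 0.22] turn -3.33 tang dir [1.   0.01]
[1.35, 0.21] turn -4.0 tang dir [ 1.   -0.06]
[1.58, 0.19] turn -4.67 tang dir [ 0.99 -0.13]
[1.81, 0.16] turn -5.33 tang dir [ 0.98 -0.2 ]
[2.03, 0.11] turn -6.0 tang dir [ 0.96 -0.26]
[2.25, 0.04] turn -6.67 tang dir [ 0.94 -0.33]
```

Call:
apply_moves:
  targets: [0.22,0.07,0,0,0,-0.67,0.5,0.44,0.13,0,0,0,-1.33,0.5,0.66,0.18,0,0,0,-2,0.5,0.89,0.21,0,0,0,-2.67,0.5]

```text
time: 13.6
ee_pos: [0.5475, 0.0945, 0.0381]
tcp_rot: [180.0, -0.0, 92.4]
wrist_force: [-1.0, 0.5, -0.2]
opening: 0.043
```

```bash
python3 - <<'E'
from h import *
arc(PL,4,10,-1)
c=camera("wrist");save(c,"w10.png")
E
```

```text
r 0.09883068058606534 ang 94.62646052752179 yaw 92.40537775353897 z 0.03812992915578829 F [-0.98153987  0.46103896 -0.19345888]
[0.23, 0.01] turn -0.67 tang dir [1.   0.01]
[0.46, 0.01] turn -1.33 tang dir [ 1.   -0.06]
[0.69, -0.01] turn -2.0 tang dir [ 0.99 -0.13]
[0.92, -0.05] turn -2.67 tang dir [ 0.98 -0.2 ]
[1.14, -0.1] turn -3.33 tang dir [ 0.96 -0.27]
[1.36, -0.17] turn -4.0 tang dir [ 0.94 -0.33]
[1.57, -0.26] turn -4.67 tang dir [ 0.92 -0.4 ]
[1.78, -0.35] turn -5.33 tang dir [ 0.89 -0.46]
[1.98, -0.47] turn -6.0 tang dir [ 0.85 -0.52]
[2.18, -0.59] turn -6.67 tang dir [ 0.82 -0.58]
```

View pics/w10.png

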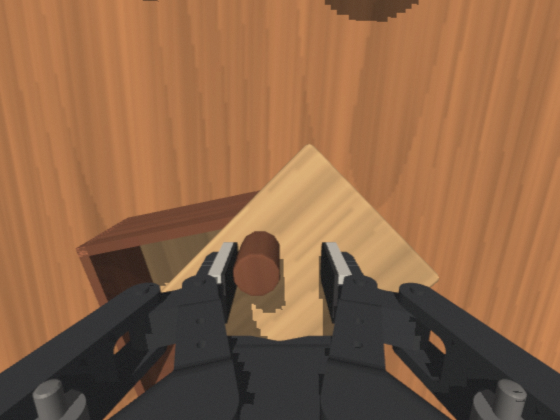

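The left lid is already past 0.95 rad with no bind, so it is the good one. I'll swing it fully open.

Call:
apply_moves:
  targets: [0.23,0.01,0,0,0,-0.67,0.5,0.46,0.01,0,0,0,-1.33,0.5,0.69,-0.01,0,0,0,-2,0.5,0.92,-0.05,0,0,0,-2.67,0.5,1.14,-0.1,0,0,0,-3.33,0.5]

```text
time: 14.15
ee_pos: [0.5817, 0.0915, 0.0381]
tcp_rot: [180.0, -0.1, 72.5]
wrist_force: [-0.9, 1.5, 0.0]
opening: 0.0427
```

Call:
apply_moves:
  targets: [0.22,-0.07,0,0,0,-0.67,0.5,0.43,-0.15,0,0,0,-1.33,0.5,0.43,-0.15,0,0,0,-1.33,0.5]

```text
time: 14.45
ee_pos: [0.595, 0.0865, 0.0378]
tcp_rot: [179.9, -0.0, 64.6]
wrist_force: [-0.2, -0.4, -0.2]
opening: 0.0428
```

```bash
python3 - <<'E'
from h import *
arc(PL,3,5,-1)
E
```

```text
r 0.09877330767157584 ang 66.44165812137852 yaw 64.62061780159918 z 0.037793470149038694 F [-0.19533478 -0.44924881 -0.17335256]
[0.16, -0.07] turn -0.5 tang dir [ 0.89 -0.45]
[0.31, -0.15] turn -1.0 tang dir [ 0.87 -0.49]
[0.46, -0.24] turn -1.5 tang dir [ 0.84 -0.54]
[0.6, -0.33] turn -2.0 tang dir [ 0.81 -0.58]
[0.74, -0.44] turn -2.5 tang dir [ 0.78 -0.62]
```

Call:
apply_moves:
  targets: [0.16,-0.07,0,0,0,-0.5,0.5,0.31,-0.15,0,0,0,-1,0.5,0.36,-0.18,0,0,0,-1.2,0.5,0.36,-0.18,0,0,0,-1.2,0.5]

```text
time: 14.85
ee_pos: [0.6043, 0.0815, 0.0374]
tcp_rot: [-180.0, -0.0, 57.6]
wrist_force: [-3.5, 1.9, 3.1]
opening: 0.0427
```

```bash
python3 - <<'E'
from h import *
arc(PL,3,1,-1)
E
```

```text
r 0.09850893053257598 ang 60.2751111881137 yaw 57.567364875861365 z 0.03744289290869474 F [-3.47133744  1.92857502  3.10231386]
[0.16, -0.08] turn -0.5 tang dir [ 0.84 -0.54]
```

The left lid is at its open stop. I'll back off, rise, and go over to the pale finial.

Call:
apply_moves:
  targets: [-0.17,0.09,0,0,0,0.3,0.5,-0.17,0.09,1.2,0,0,0.3,0.5,-0.17,0.09,2.6,0,0,0.3,0.5,-0.6,-1.2,2.8,0,0,-1.1,0.6,-1,-2.4,2.8,0,0,-2.4,0.6]

```text
time: 15.35
ee_pos: [0.5755, 0.009, 0.1232]
tcp_rot: [179.8, -0.2, 43.0]
wrist_force: [-0.2, -0.6, -0.4]
opening: 0.051
```

Call:
apply_moves:
  targets: [-0.5,-1.4,0,0,0,-1.2,0.6,-1,-2.8,0,0,0,-2.4,0.6,-1.5,-4.2,0,0,0,-3.6,0.6,-2,-5.6,0,0,0,-4.2,0.6,-2.5,-7,0,0,0,-4.2,0.6]

```text
time: 15.85
ee_pos: [0.4989, -0.2022, 0.1212]
tcp_rot: [179.9, -0.0, 17.9]
wrist_force: [1.1, 0.7, 0.5]
opening: 0.0514
```

```bash
python3 - <<'E'
from h import *
o=bot.get_obs();p=o["ee_pos"];print(o["time"],p,o["tcp_rot"],o["q"][5])
c=camera("wrist");save(c,"w11.png")
print([w2px(c,[p[0],p[1],z]).round() for z in (.03,.07)])
for q in ["finial_mid"]: print(q,[(np.round(d["box"]).tolist(),round(d["conf"],2)) for d in recognise(q,"wrist")[:6]])
c=camera("top");save(c,"t3.png",(100,130,440,300),2.3)
E
```

```text
15.85 [ 0.49887812 -0.20217933  0.12115983] [ 1.79938806e+02 -3.58570280e-02  1.79166403e+01] 140.03657403623404
[array([278., 198.]), array([278., 210.])]
finial_mid [([314.0, 212.0, 354.0, 251.0], 0.82), ([348.0, 153.0, 397.0, 193.0], 0.71), ([286.0, 269.0, 321.0, 325.0], 0.66)]
```

View pics/w11.png

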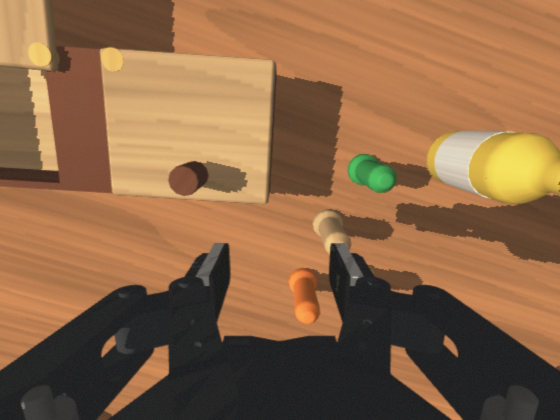

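View pics/t3.png

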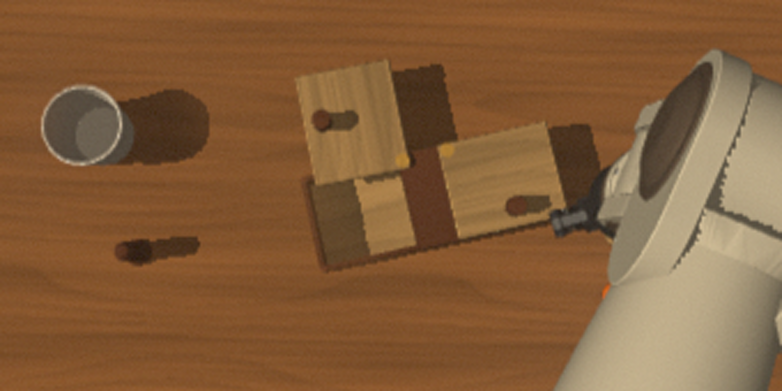

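The left lid stands fully open behind the box, and the right lid is closed. In the wrist view the pale finial is at (332,230), between green (372,172) and orange (304,294). I'll confirm it in a crop.

```bash
python3 - <<'E'
from h import *
c=camera("wrist");save(c,"w12.png",(260,140,420,340),3)
o=bot.get_obs();p=o["ee_pos"]
for q,z in [((327,222),.004),((335,240),.065)]:
    w=px2w(c,*q,z);print(w,(w-p)/.03)
E
```

```text
[ 0.48402715 -0.26165692  0.004     ] [-0.51233668 -2.0056762  -3.89982883]
[ 0.48671173 -0.25779335  0.065     ] [-0.42285053 -1.8768905  -1.8664955 ]
```

View pics/w12.png

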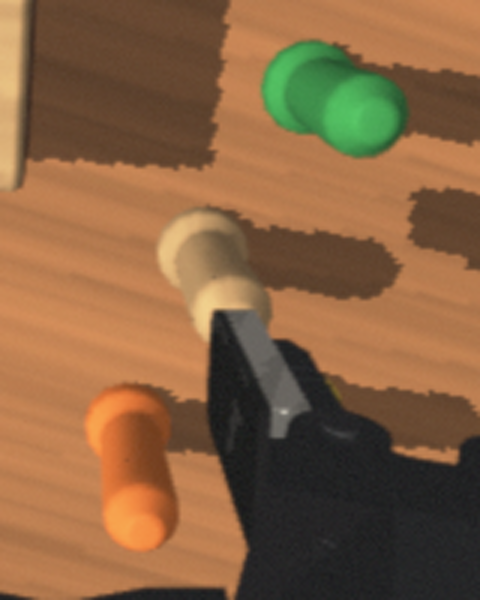

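The crop shows the pale maple finial, so that's the target. Moving above it and then checking.

Call:
apply_moves:
  targets: [-0.25,-1,0,0,0,0,0.6,-0.5,-1.93,0,0,0,0,0.6,-0.5,-1.93,-0.5,0,0,0,0.6,-0.5,-1.93,-0.8,0,0,0,0.6,-0.5,-1.93,-0.8,0,0,0,0.6]

```text
time: 16.55
ee_pos: [0.4844, -0.2569, 0.0948]
tcp_rot: [-179.9, 0.1, 18.0]
wrist_force: [-0.5, -0.4, -0.6]
opening: 0.0509
```

```bash
python3 - <<'E'
from h import *
o=bot.get_obs();p=o["ee_pos"];print(o["time"],p,o["tcp_rot"])
c=camera("wrist");save(c,"w13.png",(160,120,400,330),3)
print([(w2px(c,[p[0],p[1],z])-[160,120])*3 for z in (.004,.065)])
E
```

```text
16.55 [ 0.48442068 -0.25685282  0.09482694] [-1.79869507e+02  1.07258268e-01  1.79812567e+01]
[array([356.52424901, 234.75530657]), array([355.57983854, 292.53358252])]
```

View pics/w13.png

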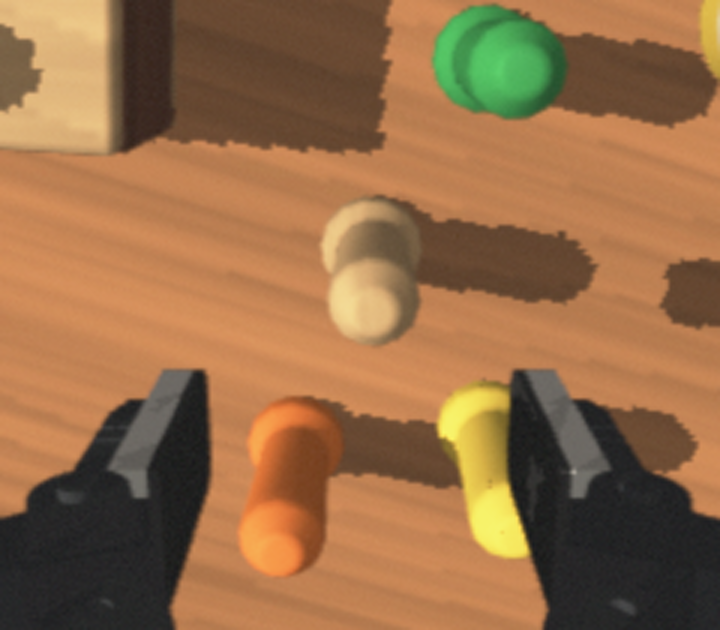

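Call:
apply_moves:
  targets: [-0.07,-0.18,-0.9,0,0,0,0.6,-0.07,-0.18,-1.8,0,0,0,0.6,-0.07,-0.18,-2.7,0,0,0,0.6,-0.07,-0.18,-3.4,0,0,0,0.6,-0.07,-0.18,-3.4,0,0,0,0.6]

```text
time: 17.1
ee_pos: [0.4815, -0.2622, -0.0077]
tcp_rot: [-179.8, 0.2, 18.0]
wrist_force: [0.1, 0.2, -0.6]
opening: 0.0515
```

```bash
python3 - <<'E'
from h import *
o=bot.get_obs();p=o["ee_pos"];print(o["time"],p,o["tcp_rot"],o["wrist_force"])
c=camera("wrist");save(c,"w14.png",(160,120,400,330),3)
c=camera("scene");save(c,"s14.png",(170,80,290,200),5)
E
```

```text
17.1 [ 0.48146744 -0.2622401  -0.00772772] [-1.79814728e+02  1.69161966e-01  1.79522804e+01] [ 0.12521257  0.18504836 -0.63597563]
```

View pics/w14.png

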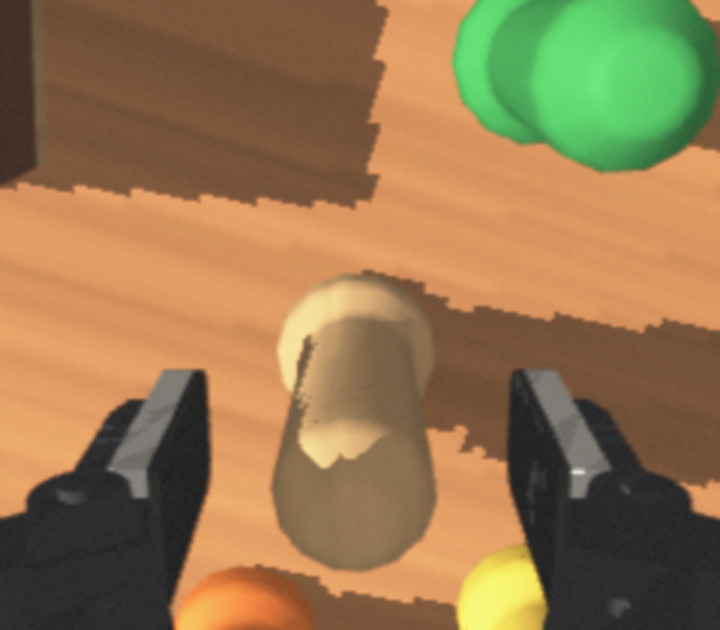

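View pics/s14.png

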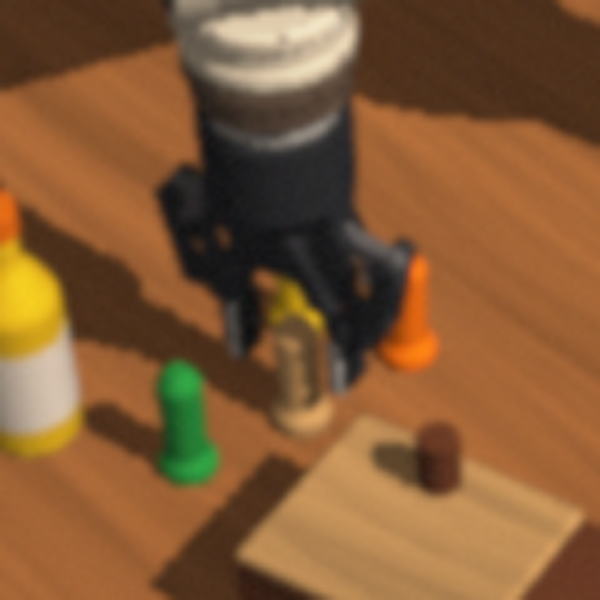

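The finial is centred between the pads with the fingers clear of its neighbours. I'll close gently and lift.

Call:
apply_moves:
  targets: [0,0,0,0,0,0,0.15,0,0,0,0,0,0,0.15,0,0,0,0,0,0,0.15,0,0,0,0,0,0,0.15,0,0,0,0,0,0,0.15]
  newtons: 25

```text
time: 17.7
ee_pos: [0.4836, -0.2643, -0.0037]
tcp_rot: [179.9, -0.1, 17.9]
wrist_force: [-0.9, 1.3, 6.9]
opening: 0.023
```

Call:
apply_moves:
  targets: [0,0,0.5,0,0,0,0.15,0,0,1.2,0,0,0,0.15,0,0,2.2,0,0,0,0.15,0,0,3.2,0,0,0,0.15,0,0,3.6,0,0,0,0.15]

```text
time: 18.2
ee_pos: [0.4838, -0.2647, 0.1069]
tcp_rot: [179.8, -0.2, 17.9]
wrist_force: [0.5, 0.1, 0.3]
opening: 0.0231
```

```bash
python3 - <<'E'
from h import *
o=bot.get_obs();p=o["ee_pos"];print(o["time"],p,o["tcp_rot"],o["wrist_force"],o["opening"])
T=np.array([.490,.040]);print((T-p[:2])/.03)
c=camera("wrist");save(c,"w15.png",(160,120,400,330),3)
c=camera("scene");save(c,"s15.png",(150,50,350,220),4)
E
```

```text
18.2 [ 0.48375441 -0.26471577  0.10685819] [ 1.79811635e+02 -1.72821078e-01  1.78567417e+01] [0.53655521 0.12297688 0.2790752 ] 0.02309584873613083
[ 0.20818641 10.15719246]
```

View pics/w15.png

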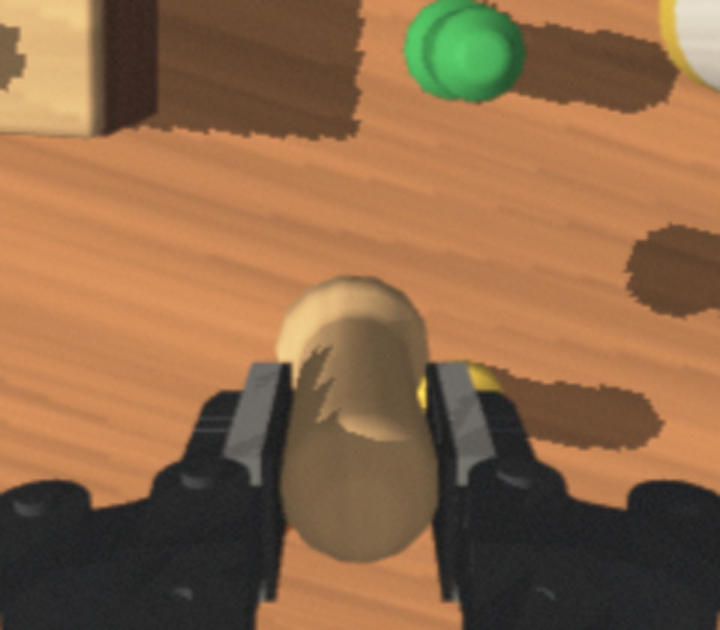

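View pics/s15.png

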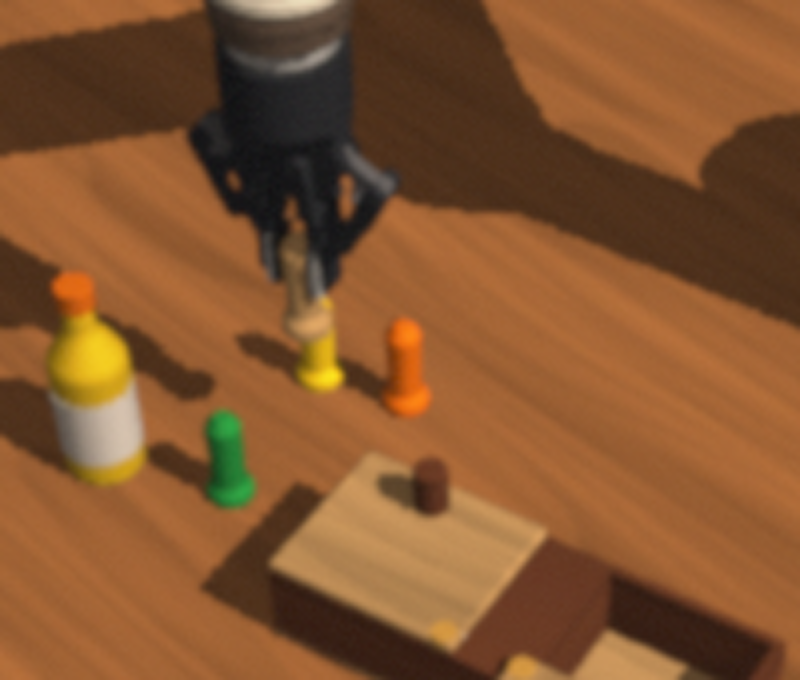

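The pale finial is held upright. I'll carry it over to the left compartment.

Call:
apply_moves:
  targets: [0,0.8,0.7,0,0,0,0.15,0.05,2.2,0.9,0,0,0,0.15,0.1,3.6,0.9,0,0,0,0.15,0.1,5,0.9,0,0,0,0.15,0.1,6.4,0.9,0,0,0,0.15]

```text
time: 18.8
ee_pos: [0.4849, -0.0705, 0.1282]
tcp_rot: [-180.0, 0.1, 17.8]
wrist_force: [1.7, 1.1, -0.7]
opening: 0.0224
```

Call:
apply_moves:
  targets: [0.05,1.4,0,0,0,0,0.15,0.1,2.8,0,0,0,0,0.15,0.1,3.6,0,0,0,0,0.15,0.1,3.76,0,0,0,0,0.15,0.1,3.76,-0.8,0,0,0,0.15]

```text
time: 19.3
ee_pos: [0.4898, 0.0415, 0.1069]
tcp_rot: [180.0, -0.2, 18.0]
wrist_force: [0.8, -0.6, -1.6]
opening: 0.0227
```

```bash
python3 - <<'E'
from h import *
o=bot.get_obs();p=o["ee_pos"];print(o["time"],p,o["tcp_rot"],o["wrist_force"],o["opening"],o["q"][5])
c=camera("wrist");save(c,"w16.png")
c=camera("scene");save(c,"s16.png",(200,80,380,260),3.3)
E
```

```text
19.3 [0.48979008 0.04146909 0.10690079] [ 1.79950194e+02 -1.63531059e-01  1.79690963e+01] [ 0.80127313 -0.6051298  -1.6452995 ] 0.022684280952558436 166.87797131353204
```

View pics/w16.png

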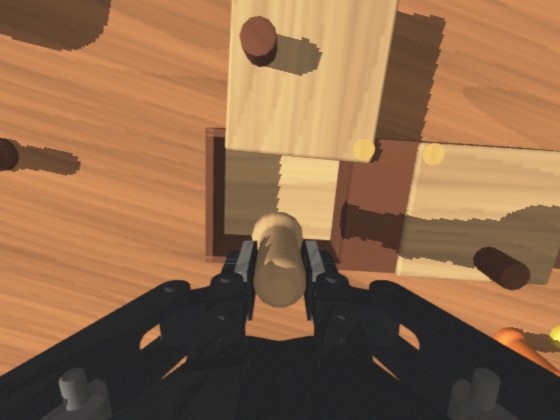

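View pics/s16.png

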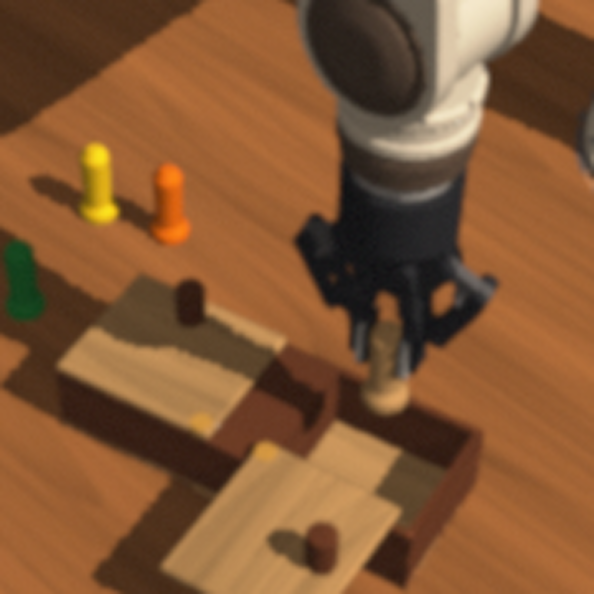

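```bash
python3 - <<'E'
from h import *
c=camera("wrist");p=bot.get_obs()["ee_pos"]
for q,z in [((206,262),.06),((400,274),.06),((206,128),.06),((364,150),.068),((434,154),.068)]: print(q,px2w(c,*q,z).round(3))
a=np.radians(14)
C=np.array([.5164,-.0404]);M=np.array([[np.cos(a),-np.sin(a)],[np.sin(a),np.cos(a)]])
for l in [(-.055,.144),(-.055,.03),(.055,.144),(-.049,.138),(-.049,.03),(.037,.138),(.037,.03)]:
    w=C+M@np.array(l);print(l,w.round(3),w2px(c,[*w,.06]).round())
print("finial in case",M.T@(p[:2]-C))
E
```

```text
(206, 262) [0.428 0.084 0.06 ]
(400, 274) [ 0.467 -0.073  0.06 ]
(206, 128) [0.532 0.111 0.06 ]
(364, 150) [ 0.553 -0.003  0.068]
(434, 154) [ 0.566 -0.052  0.068]
(-0.055, 0.144) [0.428 0.086] [204. 261.]
(-0.055, 0.03) [ 0.456 -0.025] [341. 270.]
(0.055, 0.144) [0.535 0.113] [204. 123.]
(-0.049, 0.138) [0.435 0.082] [211. 255.]
(-0.049, 0.03) [ 0.462 -0.023] [342. 263.]
(0.037, 0.138) [0.519 0.102] [212. 149.]
(0.037, 0.03) [ 0.545 -0.002] [356. 159.]
finial in case [-0.00866089  0.08509871]
```

The case model matches the picture within 3 mm, and the finial is over the compartment centre. Lowering.

Call:
apply_moves:
  targets: [0,0,-0.9,0,0,0,0.15,0,0,-1.8,0,0,0,0.15,0,0,-2.5,0,0,0,0.15,0,0,-3,0,0,0,0.15,0,0,-3.1,0,0,0,0.15]

```text
time: 19.95
ee_pos: [0.4879, 0.0401, 0.0115]
tcp_rot: [-180.0, 0.1, 17.8]
wrist_force: [-0.7, 0.6, -0.6]
opening: 0.0227
```

Call:
apply_moves:
  targets: [0,0,-0.1,0,0,0,0.15,0,0,-0.15,0,0,0,0.15,0,0,-0.2,0,0,0,0.15]

```text
time: 20.25
ee_pos: [0.4894, 0.0407, 0.0077]
tcp_rot: [180.0, -0.1, 17.9]
wrist_force: [-0.7, -0.1, -0.0]
opening: 0.0228
```

Call:
apply_moves:
  targets: [0,0,-0.06,0,0,0,0.15,0,0,-0.12,0,0,0,0.15,0,0,-0.12,0,0,0,0.15]

```text
time: 20.55
ee_pos: [0.4886, 0.0408, 0.0031]
tcp_rot: [-180.0, 0.0, 17.9]
wrist_force: [-0.2, 0.1, -1.4]
opening: 0.0228
```

Call:
apply_moves:
  targets: [0,0,-0.04,0,0,0,0.15,0,0,-0.08,0,0,0,0.15,0,0,-0.08,0,0,0,0.15]

```text
time: 20.85
ee_pos: [0.4894, 0.041, 0.0022]
tcp_rot: [180.0, -0.1, 17.9]
wrist_force: [-3.6, 1.1, 11.0]
opening: 0.0227
```

```bash
python3 - <<'E'
from h import *
for i in range(3):
    c=camera("scene"); o=bot.get_obs();print(o["ee_pos"],o["wrist_force"])
save(c,"s17.png",(250,130,350,230),6)
E
```

```text
[0.4894053  0.04106506 0.00224737] [-2.67549265  1.19557276  9.99478671]
[0.48940337 0.04104292 0.00223363] [-2.89054133  0.89712164 11.24198166]
[0.48944717 0.0410583  0.00226197] [-3.45425297  1.28361597 10.49914875]
```

View pics/s17.png

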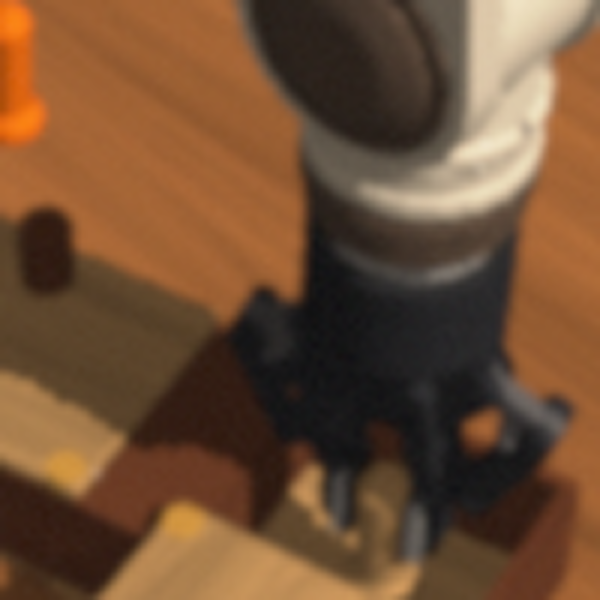

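The finial is on the floor (about 10 N). I'll ease off, open in place, and rise.

Call:
apply_moves:
  targets: [0,0,0.05,0,0,0,0.15,0,0,0.05,0,0,0,0.3,0,0,0.05,0,0,0,0.45,0,0,0.05,0,0,0,0.55,0,0,0.05,0,0,0,0.55]

```text
time: 21.5
ee_pos: [0.4886, 0.0407, 0.0021]
tcp_rot: [-180.0, 0.0, 17.9]
wrist_force: [-0.5, 0.1, 0.0]
opening: 0.0469
```

Call:
apply_moves:
  targets: [0,0,0.5,0,0,0,0.55,0,0,1.2,0,0,0,0.55,0,0,2.2,0,0,0,0.55,0,0,3.4,0,0,0,0.55,0,0,4.6,0,0,0,0.55]

```text
time: 22.0
ee_pos: [0.4885, 0.0407, 0.1427]
tcp_rot: [180.0, -0.0, 17.9]
wrist_force: [0.2, 0.1, 0.8]
opening: 0.047
```

```bash
python3 - <<'E'
from h import *
o=bot.get_obs();print(o["time"],o["ee_pos"],o["wrist_force"],o["opening"])
c=camera("wrist");save(c,"w18.png")
E
```

```text
22.0 [0.48846131 0.04070163 0.14269599] [0.20843531 0.13010341 0.77605453] 0.04704124050440216
```

View pics/w18.png

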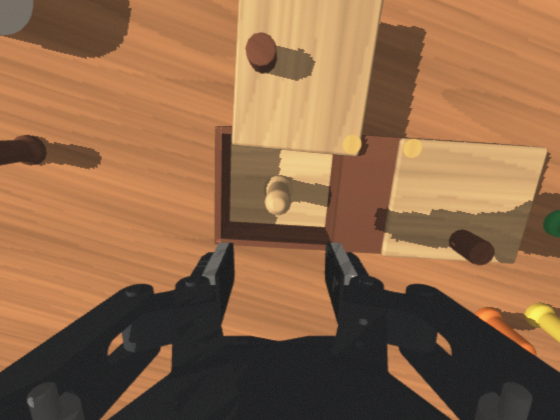

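Call:
apply_moves:
  targets: [-1.2,-1,0.5,0,0,0,0.55,-2.4,-2,1,0,0,0,0.55,-3.4,-3,1,0,0,0,0.55,-4.4,-4,1,0,0,0,0.55,-4.4,-4,1,0,0,0,0.55]

```text
time: 22.55
ee_pos: [0.3544, -0.0815, 0.1719]
tcp_rot: [179.9, -0.1, 17.6]
wrist_force: [0.9, 0.5, -0.1]
opening: 0.0466
```

```bash
python3 - <<'E'
from h import *
c=camera("top");save(c,"t19.png",(110,130,430,300),2.4)
c=camera("scene");save(c,"s19.png",(150,100,450,370),2.2)
E
```

```text
(no output)
```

View pics/t19.png

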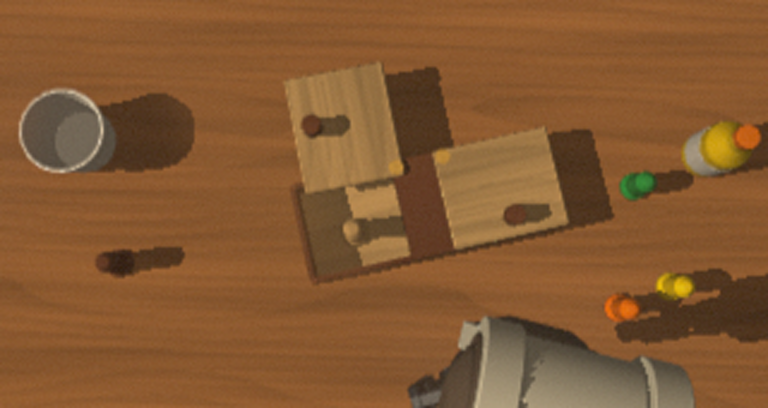

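View pics/s19.png

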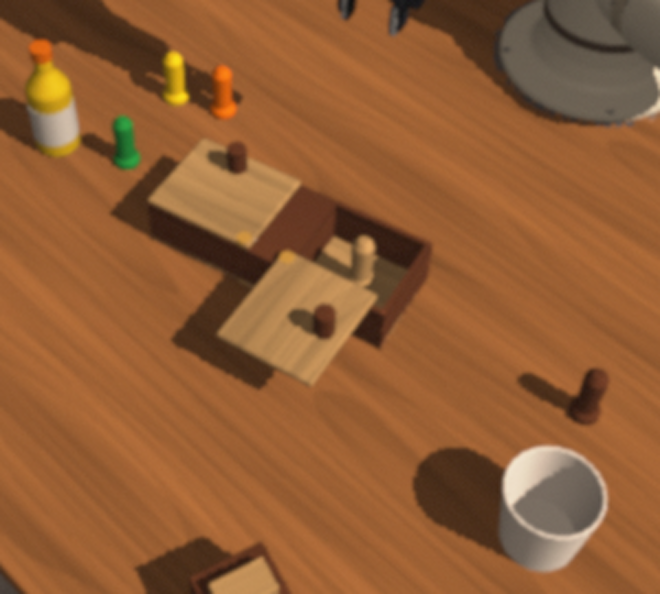

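```bash
python3 - <<'E'
from h import *
c=camera("top");f=lambda x,y:(110+x/2.4,130+y/2.4)
P=lambda x,y,z:px2w(c,*f(x,y),z)[:2]
pl,pr=P(396,168,.068),P(442,158,.068);kl,kr=P(312,125,.1),P(514,214,.1)
d=pl-pr;yaw=np.degrees(np.arctan2(-d[0],d[1]));e=P(316,281,.06)-P(568,224,.068);print(yaw,np.degrees(np.arctan2(-e[0],e[1])))
al=np.degrees(np.arctan2(*(kl-pl)[::-1]));ar=np.degrees(np.arctan2(*(kr-pr)[::-1]))
print("L",np.radians(143.6+14-al),"R",np.radians(ar+143.6-14),np.hypot(*(kl-pl)),np.hypot(*(kr-pr)))
a,b=P(455,250,.068),P(568,222,.068);print("R front edge yaw",np.degrees(np.arctan2(b[0]-a[0],-(b[1]-a[1]))))
print(bot.get_obs()["qd"].round(2))
bot.job_done()
E
```

```text
13.774233408926404 14.063195071140646
L 1.5958348641408222 R 0.005475251441199173 0.09834940117587462 0.09672309738970812
R front edge yaw 15.255103601517353
[ 1.44  1.26  0.26 -0.12 -0.1   0.14]
the job is handed in; nothing more can be done
```

The job is handed in: the right lid is the one that binds and is closed, and the left lid is fully open with the pale finial standing in its compartment. `bot.job_done()` reports no verdict.

- **Right lid:** It began to resist springily at about 0.55 rad. I leaned on it for more than half a second. The reading settled at about 7.7 N including rubbing, somewhat more than the 5 N asked for but well below the 17 N limit. I then closed it against its stop.
- **Left lid:** It swung freely all the way to its open stop.
- **Pale finial:** I gripped it at about 25 N, set it down near the middle of the left compartment and let go.

**Last checks:**
- The top camera gave the left lid at about 1.60 rad and the right lid at about 0.005 rad.
- Both camera views show the finial upright and the gripper well clear.
- By eye, the walnut finial, glue bottle, tub and coloured look-alikes are where they started; I did not measure them.
- I could not read the strain directly, so the lean is judged from the wrist force alone.

**Disagreement:** The visible fingertips sit about 40 mm behind the reported TCP, which does not match the description. Because of this my first sweep passed over the right knob without touching it. I measured the offset in two cameras and allowed for it afterwards.

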